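# Snug an adjustable wrench on a vacuum gland nut and tighten it to the mark

## Robot

A 7-joint arm with a two-finger parallel gripper is mounted at the origin on the work surface. World frame = base frame: x ahead of the robot, y to its left, z up, the work surface at z = 0. Lengths are in m, angles in rad, forces in N, time in s.
With the tool pointing down it reaches from about 0.4 to 0.875 m from the base axis. Payload 19.3 kg.
Tool frame: the origin (TCP) lies at the very end of the fingers, on their centre line; the grasp point (between the pads) lies 19 mm behind it; z points along the fingers, y is the direction in which the jaws open and shut (so a half turn about z gives the same grasp; the last joint's range is limited). The gripper opens to 85 mm and grips with 20 to 120 N. Pads are 22 mm wide; open, the fingers measure 114 mm over their backs; the gripper's body (76 mm by 85 mm) begins 54 mm behind the grasp point. The pads swing forward as they close: fully open they stand 13 mm farther back than shut.
Start: joints at [-0.07, 0.521, -0.036, 1.599, 0.021, 1.021, -0.113], TCP at [0.625, -0, 0.231] pointing down, gripper open.
Joint ranges: [-2.91, 2.91], [-0.3, 2.13], [-1.5, 1.42], [0.17, 2.43], [-1.26, 4.41], [0.16, 1.93], [-2.52, 2.52]. Speed limits (rad/s): [1.89, 1.89, 2.39, 2.39, 3.01, 3.01, 3.01].

## Interface

Orientations are given as [roll, pitch, yaw] about the fixed x, y, z axes, in that order (R = Rz(yaw) Ry(pitch) Rx(roll)).
In Python, from workcell import bot gives the robot as it stands. The module is installed in compiled form; this text tells all that it offers.
- The arm moves only by the shell command python3 -m inch 'ROWS' [FORCE]. ROWS is JSON, a list of rows, each an object of numbers: "dx", "dy", "dz": the shift along the tool's x, y, z in mm; "rx", "ry", "rz": the turn, a rotation vector about the tool's x, y, z in rad; "hand": the closure, from -1 (fully open) to 1 (shut), so that 0 is half open. In form: [{"dx": .., "dy": .., "dz": .., "rx": .., "ry": .., "rz": .., "hand": ..}, ...]. A call has 1 to 10 rows; each row shifts and turns the commanded pose from where the row before left it, along the tool's axes as they then stand; what a row does not reach is not made up. A row lasts 1/10 s, in which the tool goes at most 50 mm and 8.59 degrees, less where a joint would pass 70% of its speed; a pose out of reach is approached as far as the arm can. A call with a gripper value outside its range is refused whole. The fingers move at their own pace and stop on an object; FORCE is the grip in N (left out, the last holds). Time passes only in rows, so rows that do not move let the fingers close. It gives the time, the measured TCP pose, the force and the opening at its end, in the units of the state.
- bot.observe(): the state, without advancing time (a new reading comes with each control period).
- bot.grab_frame(name): name is "scene" or "side" or "wrist"; returns (picture, depth): 480x640x3 uint8, red, green, blue; 480x640 float32, m along the optical axis (not along the pixel's ray), 0 where there is no reading.
- bot.get_calibration(name): a dict with "vertical_fov" (degrees; the focal length in pixels is half the picture's height over the tangent of half this angle, whatever the lens; pixels are square), "cx", "cy" (the principal point, pixels), "k1" (the pictures are not rectified: a ray, as slopes to the right and down, at radius r is drawn at 1 + k1 r^2 times it, then the intrinsics apply), "origin" and "orientation" of the camera in the world. Camera axes: x right, y down, z forward; pixel columns grow to the right and rows downward; lengths in m; the calibration is good to about 2 mm. A picture is of the moment at which its call begins: read the wrist's pose just before it. get_calibration takes no time and is no camera call; for the wrist camera it gives the pose at the moment of the call.
- bot.job_done(): hands the job in, once; it reports no verdict.
Trained networks look in the newest picture that a camera, given by its name, has taken for a name from the list of things; names that differ only in an ending like _2 or _b are one class to them, and where a whole thing is asked for, a point or a joint stands for the part that bears it (a point fixed in the world has none). Each returns a list of dicts, best first, with "score" (0 to 1); they miss things now and then, are a little off and sometimes report something else, mostly with a low value. They report only what shows in the picture. A call takes as long as a camera call. They do not tell look-alikes from the thing itself.
- bot.trace(camera, target): "region" (480x640 bool, what is visible of it) and "box" ([left, top, right, bottom] in pixels, round what is visible of it).
- bot.tip_of(camera, target): "centre" ([row, column] in pixels: a listed point, or the origin of a listed thing).
The state is a dict: "clock": time; "qpos": joint angles; "qd": joint speeds; "joint_efforts": joint torques, N m; "position": TCP position; "tool_rot": TCP orientation; "force": force on the tool from outside, world axes, zero at the start; "moment": the same for the moment, N m; "grip_width": finger opening in m.
Only numpy, scipy, OpenCV 4.12 (cv2) and the standard library are available. Lean on these libraries where they do the work, as an engineer would, in place of code of your own. Each camera call takes 0.05 s, during which the arm holds its last target.

## Task

Put the adjustable wrench flat over the brass nut on the vacuum port, the nut deep in its mouth, and roll its worm (do not force the jaw itself) until the jaw is snug on the nut, and only then turn the nut clockwise with the wrench until the red line on the nut points at the red line on the port. Leave the wrench lying snug on the nut and do not disturb the other things on the table.

Things in the scene. Friction and masses are not known exactly. Their poses are not given: they have to be found in the camera images.
- wrench: Adjustable wrench, bright steel, 202 mm long, 14 mm thick, about 0.46 kg, lying flat and loose, mouth open. Origin on its underside, where the nut's centre lies once snug with the nut 1 mm off the throat; z up; x points out of the open mouth, the handle runs along -x; y towards the fixed jaw (inner face y=+18, outer y=+38, x=-27 to +17 mm). Throat face x=-22. Head x=-70 to -22, top z=14.
- wrench_grip (a point): On the handle at x=-85, y=0, z=7 mm of the wrench (mid thickness), near the centre of mass: a good place to lift it. The handle is a bar 22 mm wide and 14 mm thick, with a blue strip on top, from x=-70 to x=-184 of the wrench. Axes as the wrench's.
- jaw: The wrench's darker grey moving jaw, 42 x 20 x 13 mm (x=-22 to +20 of the wrench). Origin at its inner face, underside, axes as the wrench's; it slides along the wrench's y. In the wrench's frame its y is 18 mm minus the opening between the jaw faces: -30 mm fully open (48 mm), -18 mm snug on the 36 mm nut. Starts 42 to 48 mm open. It resists direct pushes (20 N); the worm moves it.
- wrench_worm (a point): Top of the worm, a knurled brass roller in the wrench's head, 26 mm in diameter and 24 mm long. Its axis lies along the wrench's y at x=-42, z=14 mm (level with the head's upper face), so the roller stands 13 mm proud of the head; this point is 13 mm above the axis. Axes as the wrench's.
- worm (a joint): Angle of the worm, rad; it grows as the roller's top goes towards the mouth (+x of the wrench), closing the jaw 2.5 mm per rad, and stays where left. Rolling takes a drag of about 4 N on the rim, so press a fingertip on the top with 8 to 12 N and drag it in +x, lift, go back, repeat (the loose wrench first slides till its throat meets the nut). Once snug, the fingertip skids and the worm stops.
- port: Vacuum port, fixed: a round steel and aluminium column; its top flange is a flat disc of radius 85 mm whose upper face is 60 mm above the table. Origin on the table under its axis; x points to the red line on the flange.
- nut_center (a point): Centre of the underside of the brass hex nut, level with the flange's upper face. Nut: 36 mm across flats (41.6 mm across corners), 18 mm high, with a 12 mm cap up to 30 mm above the flange. z up; x points to the corner that carries the red line, so the flats are parallel to x and at 60 degrees to it.
- gland (a joint): Angle of the nut, rad, growing clockwise seen from above; 0 = its red line points at the red line on the port. Starts at -0.75 to -0.5. Turning it takes about 0.22 N m and it stays where it is left.
- nut_mark (a point): Outer end of the red line on the nut's top, 20 mm from its axis, 18 mm above the flange.
- port_mark (a point): Middle of the red line on the flange's upper face, 68 mm from the axis (the line is 28 mm long, radial).
- post: Bystander: dark optics post on a 60 mm round foot, 130 mm tall, upright. Origin under its centre.
- blank: Bystander: steel blank flange disc, 90 mm across, 16 mm high. Origin under its centre.
- tray: Bystander: open blue plastic tray 120 x 90 x 30 mm with spare screws. Origin under its centre.
Things that resemble listed ones, but are neither listed nor needed, are in the scene too. Of the things shaped like the wrench, the steel one is meant.

How it is judged:
By the outcome, as a careful person would: the job done as asked, in the order asked, and still so for the second after the job is handed in, with the robot touching nothing.
It also fails if it takes over 64 s, if anything falls off the work surface, if the arm or the gripper's body presses on something with over 40 N, if the wrist force passes 120 N, or if a joint passes its speed limit or range.

## Working session

There is one attempt and no reset: what is moved stays moved. The work goes in short steps, Python scripts to look and compute and a shell command to move; the robot and the scene stay as the last step left them, time stands still between calls to the robot, and variables do not carry over. Pictures are saved under pics/ and viewed, and the job is handed in when it is done.

```bash
mkdir -p pics; cat > h.py <<'E'
import numpy as np, cv2
from workcell import bot
from scipy.spatial.transform import Rotation as R
def K(c):
    f=240/np.tan(np.radians(c["vertical_fov"])/2); return f
def rot(c):
    o=np.array(c["orientation"],float)
    return o if o.shape==(3,3) else R.from_euler('xyz',o).as_matrix()
def ray(c,px):  # px [row,col]
    f=K(c); u=np.array([(px[1]-c["cx"])/f,(px[0]-c["cy"])/f]); d=u.copy()
    for _ in range(30): u=d/(1+c["k1"]*(u@u))
    return u
def at_z(c,px,z):
    u=ray(c,px); d=rot(c)@np.array([u[0],u[1],1]); o=np.array(c["origin"]); return o+d*(z-o[2])/d[2]
def at_d(c,px,dep):
    u=ray(c,px); return np.array(c["origin"])+rot(c)@(np.array([u[0],u[1],1])*dep)
def proj(c,P):
    p=rot(c).T@(np.array(P)-np.array(c["origin"])); u=p[:2]/p[2]; u=u*(1+c["k1"]*(u@u)); f=K(c)
    return [c["cy"]+f*u[1],c["cx"]+f*u[0]]
def snap(n,fn):
    c=bot.get_calibration(n); p,d=bot.grab_frame(n)
    cv2.imwrite('pics/'+fn+'.png',cv2.cvtColor(p,cv2.COLOR_RGB2BGR)); np.savez('pics/'+fn+'.npz',p=p,d=d); return c,p,d
E
python3 - <<'E'
from h import *
print(bot.observe())
for n in ["scene","side"]:
    c,p,d=snap(n,n+'0'); print(n,c)
    for t in ["wrench_grip","wrench","jaw","wrench_worm","nut_center","nut_mark","port_mark","port","post","blank","tray"]:
        try:
            r=bot.tip_of(n,t); print(t,[(round(x['score'],2),np.round(x['centre'],1).tolist(),np.round(at_d(c,x['centre'],d[int(min(479,max(0,x['centre'][0]))),int(min(639,max(0,x['centre'][1])))]),3).tolist()) for x in r[:3]])
        except Exception as e: print(t,e)
print(bot.get_calibration('wrist'))
E
```

```text
{'clock': 0.0, 'qpos': array([-0.07019492,  0.52202551, -0.03630457,  1.59996984,  0.02119843,
        1.02105907, -0.11284927]), 'qd': array([ 0.00106723,  0.0009591 , -0.00060419,  0.00075461,  0.00144265,
        0.00023652, -0.00118071]), 'joint_efforts': array([-4.24098413e-03, -9.27110124e+01,  1.97758444e+00, -3.69928443e+01,
        1.76317629e-02,  8.19846697e-03, -6.58496788e-05]), 'position': array([ 6.24692805e-01, -5.01381366e-05,  2.30732477e-01]), 'tool_rot': array([-3.14051905e+00,  8.44132941e-05,  1.57071074e+00]), 'force': array([-0.26432274,  0.09796535, -0.14824425]), 'moment': array([-0.08780141, -0.00831298,  0.01583896]), 'grip_width': 0.08546137268524935}
scene {'vertical_fov': 48.55891127948295, 'cx': 315.2408829825232, 'cy': 246.67750630647362, 'k1': 0.041405611123950976, 'origin': array([ 1.08725918, -0.61697829,  0.92446944]), 'orientation': array([-2.39205585, -0.01478103,  0.69661828])}
wrench_grip [(0.84, [345.6, 373.6], [0.816, -0.09, 0.016]), (0.84, [241.9, 185.2], [0.309, -0.142, 0.009]), (0.8, [287.5, 271.3], [0.559, -0.114, 0.013])]
wrench [(0.78,
[... 1747 characters left out ...]
3, 295.5], [0.558, 0.13, 0.075])]
nut_mark [(0.45, [199.9, 301.6], [0.61, 0.186, 0.056])]
port_mark [(0.96, [204.4, 318.8], [0.637, 0.137, 0.06])]
port [(0.73, [229.9, 300.8], [0.533, 0.057, 0.057]), (0.18, [269.9, 359.9], [0.594, -0.128, 0.028])]
post [(0.95, [189.1, 280.9], [0.627, 0.346, 0.005])]
blank [(0.72, [373.7, 371.0], [0.437, -0.394, 0.011]), (0.39, [204.7, 320.3], [0.64, 0.134, 0.06])]
tray [(0.85, [344.9, 461.8], [0.658, -0.425, 0.003])]
{'vertical_fov': 66.65703149358444, 'cx': 325.26591983164957, 'cy': 241.78469452042114, 'k1': -0.05242758472434553, 'origin': array([0.62458904, 0.0806415 , 0.37506426]), 'orientation': array([ 2.82343509e+00,  4.54295897e-05, -5.19856831e-04])}
```

View pics/scene0.png

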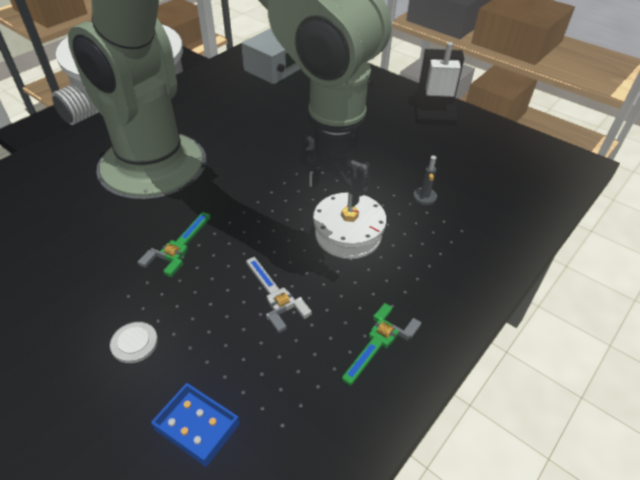

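View pics/side0.png

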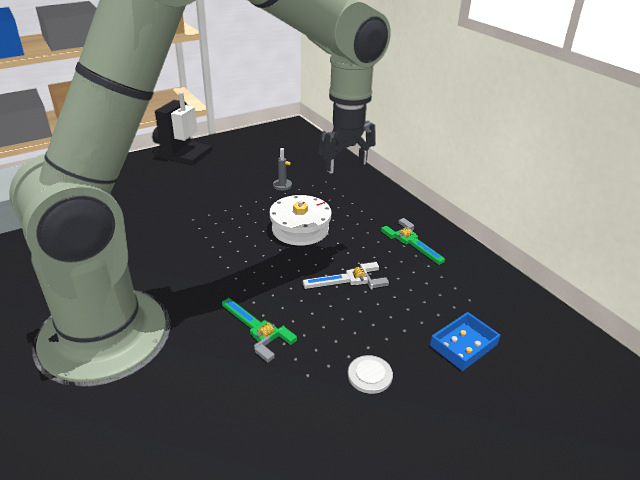

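```bash
python3 - <<'E'
from h import *
c,p,d=snap('wrist','wrist0')
E
```

```text
(no output)
```

View pics/wrist0.png

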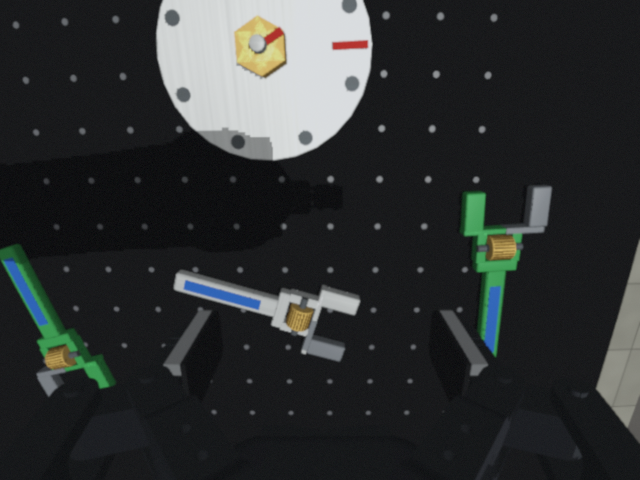

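The steel wrench shows in the wrist picture with its handle at about (215,290) and its mouth pointing right, the fixed jaw up at (340,300). The nut is at (260,45) with its mark up and to the right, and the port mark is at (350,45). Next I measure these in the wrist view.

```bash
python3 - <<'E'
from h import *
c=bot.get_calibration('wrist'); z=np.load('pics/wrist0.npz'); p,d=z['p'],z['d']
H={"wrench_grip":.007,"wrench":0,"jaw":0,"wrench_worm":.027,"nut_center":.06,"nut_mark":.078,"port_mark":.06,"port":0}
for t,h in H.items():
    for x in bot.tip_of('wrist',t)[:3]:
        q=x['centre'];dd=d[int(np.clip(q[0],0,479)),int(np.clip(q[1],0,639))]
        print(t,round(x['score'],2),np.round(q,1),np.round(at_z(c,q,h),4),'depthpt',np.round(at_d(c,q,dd),4))
hsv=cv2.cvtColor(p,cv2.COLOR_RGB2HSV)
def comps(m,z,name):
    n,l,s,ce=cv2.connectedComponentsWithStats(m.astype(np.uint8))
    for i in range(1,n):
        if s[i,4]<60: continue
        rr,cc=np.where(l==i)
        P=np.array([at_z(c,[a,b],z)[:2] for a,b in zip(rr,cc)])
        (cx,cy),wh,an=cv2.minAreaRect((P*1000).astype(np.float32))
        ev=np.linalg.svd(P-P.mean(0),full_matrices=False)[2][0]
        dp=np.median([at_d(c,[a,b],d[a,b])[2] for a,b in zip(rr,cc) if d[a,b]>0])
        print(name,s[i],'rect',np.round([cx,cy],1),np.round(wh,1),'yaw',np.degrees(np.arctan2(ev[1],ev[0])).round(1),'mean',np.round(P.mean(0)*1000,1),'zdepth',dp.round(4))
comps((hsv[...,0]>105)&(hsv[...,0]<125)&(hsv[...,1]>120)&(hsv[...,2]>60),.014,'blue')
red=((hsv[...,0]<6)|(hsv[...,0]>174))&(hsv[...,1]>150)&(hsv[...,2]>80)
comps(red,.06,'red60'); comps(red,.078,'red78')
br=(hsv[...,0]>12)&(hsv[...,0]<32)&(hsv[...,1]>90)&(hsv[...,2]>100)
comps(br,.078,'brass78');comps(br,.02,'brass20')
im=cv2.resize(cv2.cvtColor(p[0:170,140:390],cv2.COLOR_RGB2BGR),None,fx=3.2,fy=3.2,interpolation=cv2.INTER_CUBIC); cv2.imwrite('pics/nutcrop.png',im)
im=cv2.resize(cv2.cvtColor(p[250:380,160:380],cv2.COLOR_RGB2BGR),None,fx=3.6,fy=3.6,interpolation=cv2.INTER_CUBIC); cv2.imwrite('pics/wcrop.png',im)
E
```

```text
wrench_grip 0.73 [299.  261.9] [ 0.5533 -0.1082  0.007 ] depthpt [ 0.5546 -0.1048  0.0135]
wrench_grip 0.69 [319.6  44.8] [ 0.2913 -0.1377  0.007 ] depthpt [ 0.2996 -0.1323  0.0161]
wrench_grip 0.66 [279.7 491.7] [ 0.8097 -0.0851  0.007 ] depthpt [ 0.806  -0.0818  0.0144]
wrench 0.82 [204.5 495.8] [ 0.8052 -0.0014  0.    ] depthpt [ 0.8043 -0.001   0.0018]
wrench 0.7 [318.9 334.3] [ 0.635  -0.1375  0.    ] depthpt [ 0.6349 -0.1365  0.0018]
wrench 0.57 [380.9  83.2] [ 0.3132 -0.231   0.    ] depthpt [0.5561 0.0121 0.2926]
jaw 0.83 [204.9 526.2] [ 0.8384 -0.0017  0.    ] depthpt [ 8.354e-01 -5.000e-04  5.300e-03]
jaw 0.82 [382.   61.7] [ 0.2831 -0.2339  0.    ] depthpt [ 0.2882 -0.2291  0.0056]
jaw 0.69 [336.3 324. ] [ 0.6229 -0.161   0.    ] depthpt [ 0.6229 -0.1604  0.0009]
wrench_worm 0.85 [360.3  54.6] [ 0.3069 -0.1802  0.027 ] depthpt [ 0.3081 -0.1792  0.0283]
wrench_worm 0.66 [318.4 295.8] [ 0.5926 -0.1212  0.027 ] depthpt [ 0.5926 -0.121   0.0275]
nut_center 0.65 [ 50.7 262.3] [0.5751 0.1351 0.06  ] depthpt [0.5797 0.13   0.0892]
nut_mark 0.69 [ 29.8 284.2] [0.5946 0.146  0.078 
[... 1070 characters left out ...]
 [24.2 20.6] yaw -21.5 mean [779.2 -22.7] zdepth 0.0265
brass78 [287 304  26  27 482] rect [600.1 -91.7] [26.3 20.1] yaw -108.6 mean [600.2 -91.2] zdepth 0.0261
brass78 [ 45 347  30  22 446] rect [ 357.6 -139.8] [32.7 20.8] yaw -153.1 mean [ 357.9 -139.9] zdepth 0.0254
brass20 [ 235   17   51   60 1561] rect [566.5 144.7] [46.3 44.6] yaw -51.7 mean [565.8 144.6] zdepth 0.0792
brass20 [490 237  27  23 499] rect [809.5 -42.6] [28.9 24.6] yaw -21.5 mean [809.4 -42.9] zdepth 0.0265
brass20 [287 304  26  27 482] rect [ 595.4 -125.4] [31.4 24. ] yaw -108.6 mean [ 595.4 -124.7] zdepth 0.0261
brass20 [ 45 347  30  22 446] rect [ 305.5 -182.8] [39.1 24.9] yaw -153.1 mean [ 305.8 -182.9] zdepth 0.0254
```

View pics/nutcrop.png

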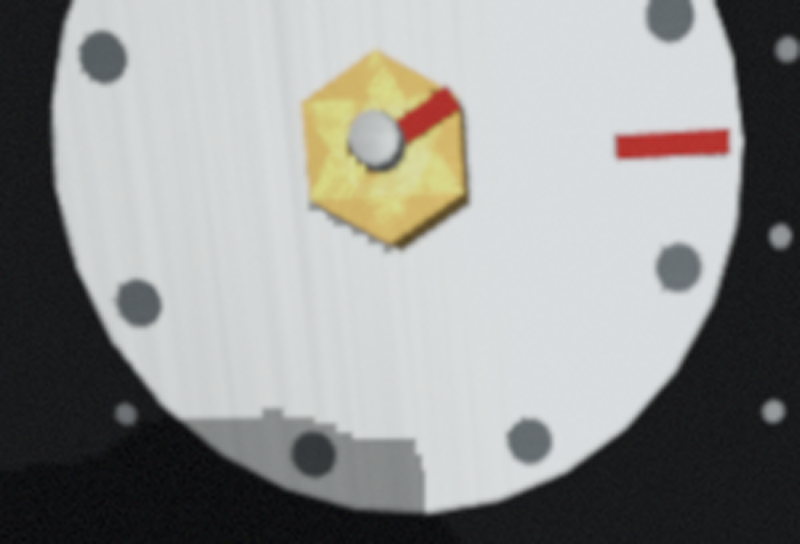

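View pics/wcrop.png

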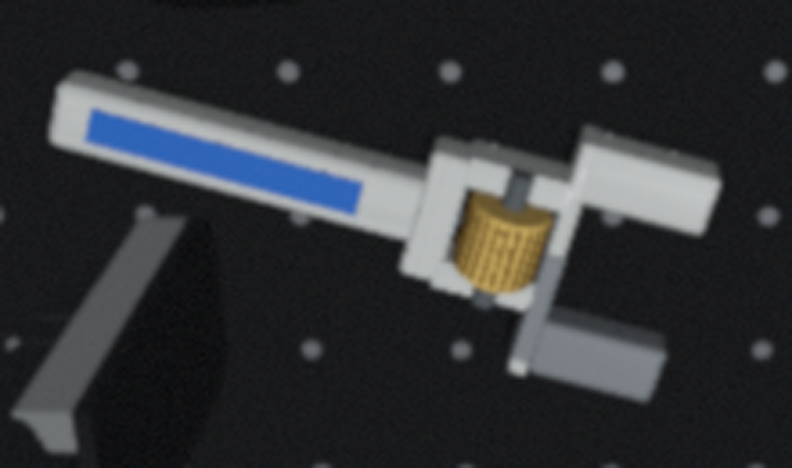

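```bash
python3 -m inch '[{"dx":-19,"dy":-13,"dz":20},{"dx":-19,"dy":-13,"dz":20},{"dx":-18,"dy":-13,"dz":20},{"dx":-18,"dy":-13,"dz":20},{"dx":-18,"dy":-13,"dz":20},{"dx":-18,"dy":-13,"dz":20},{"rz":0.14},{"rz":0.14},{"rz":0.14},{"rz":0.14}]'
python3 -m inch '[{"rz":0.145},{"rz":0.145},{"rz":0.145},{"rz":0.145},{"rz":0.145},{"rz":0.145},{"rz":0.145},{"rz":0.145},{"rz":0.145},{}]'
python3 - <<'E'
from h import *
s=bot.observe(); print(s['qpos'],s['clock'])
c,p,d=snap('wrist','wrist1')
hsv=cv2.cvtColor(p,cv2.COLOR_RGB2HSV)
m=((hsv[...,0]>105)&(hsv[...,0]<125)&(hsv[...,1]>120)&(hsv[...,2]>60)).astype(np.uint8)
n,l,st,ce=cv2.connectedComponentsWithStats(m)
for i in range(1,n):
    if st[i,4]<60: continue
    rr,cc=np.where(l==i); P=np.array([at_z(c,[a,b],.014)[:2] for a,b in zip(rr,cc)])*1000
    ev=np.linalg.svd(P-P.mean(0),full_matrices=False)[2][0]
    print(st[i],cv2.minAreaRect(P.astype(np.float32)),P.mean(0),np.degrees(np.arctan2(ev[1],ev[0])))
for t,h in {"wrench_grip":.007,"wrench_worm":.027,"wrench":0}.items():
    for x in bot.tip_of('wrist',t)[:2]: print(t,x['score'],x['centre'],at_z(c,x['centre'],h))
E
```

```text
[-0.07017779  0.52139026 -0.03632063  1.59949279  0.02119643  1.02112284
 -0.11280552] 1.65
[  5 259  42  66 533] ((283.52398681640625, -98.55270385742188), (10.3289794921875, 83.32430267333984), 14.074917793273926) [283.24599281 -97.18909529] -75.45850450669616
[184 281  76  28 651] ((510.71453857421875, -99.46066284179688), (10.593082427978516, 83.84011840820312), 73.01858520507812) [510.54413404 -99.43177457] -17.026618493070426
[484 287  16  65 545] ((813.1734008789062, -132.3191375732422), (11.153687477111816, 83.12767028808594), 2.75229549407959) [ 813.35874249 -129.57120031] -86.29643658605492
wrench_grip 0.88 [299.8, 262.7] [ 0.55415842 -0.10918893  0.007     ]
wrench_grip 0.78 [319.9, 49.2] [ 0.29684207 -0.13801348  0.007     ]
wrench_worm 0.98 [360.6, 52.1] [ 0.30365429 -0.18072873  0.027     ]
wrench_worm 0.79 [318.4, 298.3] [ 0.59529925 -0.1212295   0.027     ]
wrench 0.93 [378.8, 85.8] [ 0.31755915 -0.22757785  0.        ]
wrench 0.81 [322.4, 336.8] [ 0.63795225 -0.14220757  0.        ]schema error: expected keys dx, dy, dz, rx, ry, rz, hand
schema error: expected keys dx, dy, dz, rx, ry, rz, hand
```

View pics/wrist1.png

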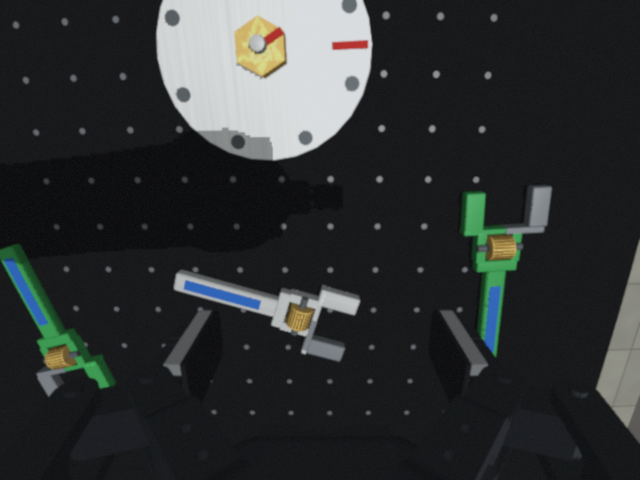

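The picture hasn't changed because the move was refused: every row must carry all seven keys. I'll resend it in full form.

```bash
python3 -m inch '[{"dx":-19,"dy":-13,"dz":20,"rx":0,"ry":0,"rz":0,"hand":-1},{"dx":-19,"dy":-13,"dz":20,"rx":0,"ry":0,"rz":0,"hand":-1},{"dx":-18,"dy":-13,"dz":20,"rx":0,"ry":0,"rz":0,"hand":-1},{"dx":-18,"dy":-13,"dz":20,"rx":0,"ry":0,"rz":0,"hand":-1},{"dx":-18,"dy":-13,"dz":20,"rx":0,"ry":0,"rz":0,"hand":-1},{"dx":-18,"dy":-13,"dz":20,"rx":0,"ry":0,"rz":0,"hand":-1},{"dx":0,"dy":0,"dz":0,"rx":0,"ry":0,"rz":0.14,"hand":-1},{"dx":0,"dy":0,"dz":0,"rx":0,"ry":0,"rz":0.14,"hand":-1},{"dx":0,"dy":0,"dz":0,"rx":0,"ry":0,"rz":0.14,"hand":-1},{"dx":0,"dy":0,"dz":0,"rx":0,"ry":0,"rz":0.14,"hand":-1}]'
python3 -m inch '[{"dx":0,"dy":0,"dz":0,"rx":0,"ry":0,"rz":0.145,"hand":-0.4},{"dx":0,"dy":0,"dz":0,"rx":0,"ry":0,"rz":0.145,"hand":-0.4},{"dx":0,"dy":0,"dz":0,"rx":0,"ry":0,"rz":0.145,"hand":-0.4},{"dx":0,"dy":0,"dz":0,"rx":0,"ry":0,"rz":0.145,"hand":-0.4},{"dx":0,"dy":0,"dz":0,"rx":0,"ry":0,"rz":0.145,"hand":-0.4},{"dx":0,"dy":0,"dz":0,"rx":0,"ry":0,"rz":0.145,"hand":-0.4},{"dx":0,"dy":0,"dz":0,"rx":0,"ry":0,"rz":0.145,"hand":-0.4},{"dx":0,"dy":0,"dz":0,"rx":0,"ry":0,"rz":0.145,"hand":-0.4},{"dx":0,"dy":0,"dz":0,"rx":0,"ry":0,"rz":0.145,"hand":-0.4},{"dx":0,"dy":0,"dz":0,"rx":0,"ry":0,"rz":0,"hand":-0.4}]'
cat > blue.py <<'E'
from h import *
def blue(c,p,z=.014,pr=True):
    hsv=cv2.cvtColor(p,cv2.COLOR_RGB2HSV)
    m=((hsv[...,0]>105)&(hsv[...,0]<125)&(hsv[...,1]>120)&(hsv[...,2]>60)).astype(np.uint8)
    n,l,st,ce=cv2.connectedComponentsWithStats(m); out=[]
    for i in range(1,n):
        if st[i,4]<60: continue
        rr,cc=np.where(l==i); P=np.array([at_z(c,[a,b],z)[:2] for a,b in zip(rr,cc)])*1000
        r=cv2.minAreaRect(P.astype(np.float32)); ev=np.linalg.svd(P-P.mean(0),full_matrices=False)[2][0]
        y=np.degrees(np.arctan2(ev[1],ev[0])); out.append((P.mean(0),r,y))
        if pr: print('blue px',st[i].tolist(),'c',np.round(r[0],1),'wh',np.round(r[1],1),'mean',np.round(P.mean(0),1),'yaw',round(y,1))
    return out
def tips(n,c,H,k=2):
    for t,h in H.items():
        for x in bot.tip_of(n,t)[:k]: print(t,round(x['score'],2),np.round(x['centre'],1),np.round(at_z(c,x['centre'],h)*1000,1))
def st():
    s=bot.observe(); print('clk',s['clock'],'q',np.round(s['qpos'],3),'pos',np.round(s['position']*1000,1),'rpy',np.round(np.degrees(s['tool_rot']),1),'F',np.round(s['force'],1),'w',round(s['grip_width']*1000,1)); return s
E
python3 - <<'E'
from blue import *
st(); c,p,d=snap('wrist','wrist2'); blue(c,p)
tips('wrist',c,{"wrench_grip":.007,"wrench_worm":.027,"wrench":0})
E
```

```text
clock: 2.85
position: [0.5471, -0.1101, 0.1113]
tool_rot: [3.141, -0.0, 1.005]
force: [-0.3, 0.4, -0.6]
grip_width: 0.0855
clock: 3.85
position: [0.5471, -0.1098, 0.1112]
tool_rot: [3.141, 0.0, -0.296]
force: [0.3, 0.2, 0.5]
grip_width: 0.0596
clk 3.85 q [-0.242  0.633  0.476  1.898 -0.428  0.712 -1.383] pos [ 547.1 -109.8  111.2] rpy [180.   0. -17.] F [0.3 0.2 0.5] w 59.6
blue px [318, 237, 16, 106, 1627] c [510.5 -98.5] wh [11.  84.5] mean [513.  -99.4] yaw 163.2
wrench_grip 0.61 [225.5 326. ] [ 556.8 -113.1    7. ]
wrench_worm 0.92 [169.9 323.1] [ 596.8 -123.4   27. ]
wrench_worm 0.78 [477.2 488.2] [ 302.9 -183.7   27. ]
```

View pics/wrist2.png

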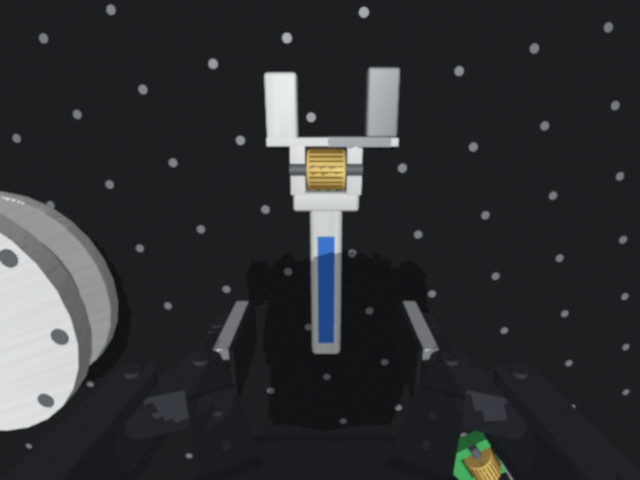

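The wrist view shows the wrench aligned with the tool: worm at (325,170), strip at column 326, jaws pointing up. I'll descend and grip.

```bash
python3 -m inch '[{"dx":3,"dy":0,"dz":25,"rx":0,"ry":0,"rz":0,"hand":-0.2},{"dx":0,"dy":0,"dz":25,"rx":0,"ry":0,"rz":0,"hand":-0.2},{"dx":0,"dy":0,"dz":25,"rx":0,"ry":0,"rz":0,"hand":-0.2},{"dx":0,"dy":0,"dz":20,"rx":0,"ry":0,"rz":0,"hand":-0.2},{"dx":0,"dy":0,"dz":10,"rx":0,"ry":0,"rz":0,"hand":-0.2},{"dx":0,"dy":0,"dz":0,"rx":0,"ry":0,"rz":0,"hand":-0.2}]'
python3 - <<'E'
from blue import *
st()
E
```

```text
clock: 4.65
position: [0.5493, -0.111, 0.0055]
tool_rot: [3.141, 0.002, -0.293]
force: [0.4, -0.5, 0.5]
grip_width: 0.0513
clk 4.65 q [-0.152  0.798  0.352  1.918 -0.523  0.517 -1.3  ] pos [ 549.3 -111.     5.5] rpy [ 1.80e+02  1.00e-01 -1.68e+01] F [ 0.4 -0.5  0.5] w 51.3
```

```bash
python3 -m inch '[{"dx":0,"dy":0,"dz":2,"rx":0,"ry":0,"rz":0,"hand":1},{"dx":0,"dy":0,"dz":0,"rx":0,"ry":0,"rz":0,"hand":1},{"dx":0,"dy":0,"dz":0,"rx":0,"ry":0,"rz":0,"hand":1},{"dx":0,"dy":0,"dz":0,"rx":0,"ry":0,"rz":0,"hand":1},{"dx":0,"dy":0,"dz":0,"rx":0,"ry":0,"rz":0,"hand":1},{"dx":0,"dy":0,"dz":0,"rx":0,"ry":0,"rz":0,"hand":1}]' 60
python3 - <<'E'
from blue import *
st(); c,p,d=snap('wrist','wrist3')
E
```

```text
clock: 5.25
position: [0.5503, -0.111, 0.0053]
tool_rot: [-3.141, -0.001, -0.294]
force: [-1.8, -0.0, 5.4]
grip_width: 0.0201
clk 5.25 q [-0.152  0.798  0.351  1.918 -0.525  0.515 -1.3  ] pos [ 550.3 -111.     5.3] rpy [-1.80e+02 -1.00e-01 -1.68e+01] F [-1.8 -0.   5.4] w 20.1
```

View pics/wrist3.png

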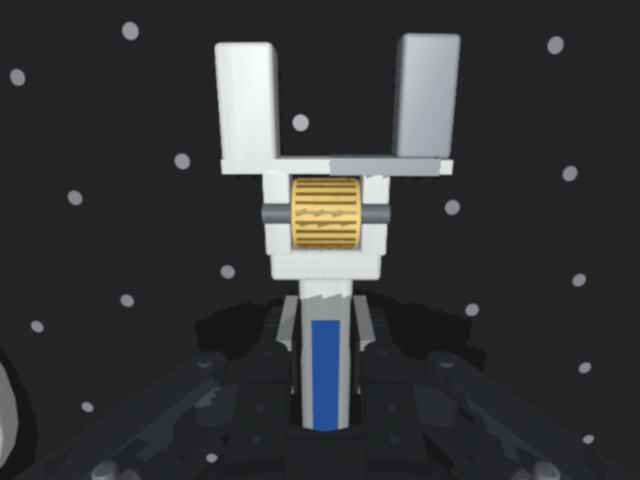

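The wrench is held: worm at (325,213), fixed jaw inner face at column 279, moving jaw at column 398, throat at row 158. I'll compute tool-relative offsets from these.

```bash
python3 - <<'E'
from blue import *
c=bot.get_calibration('wrist'); s=bot.observe()
T=R.from_euler('xyz',s['tool_rot']).as_matrix()
def tool(P): return T.T@(np.array(P)-s['position'])*1000
for nm,px,z in [('worm top',(213,325.5),.027),('worm L',(213,292),.02),('worm R',(213,361),.02),('fix inner mid',(110,279),.014),('fix inner near throat',(150,279),.014),('mov inner',(110,398),.013),('throat',(158,310),.014),('fix end',(44,246),.014),('mov end',(36,430),.013),('head back',(278,325),.014),('fix outer',(100,218),.014),('head L back',(265,272),.014),('head R back',(265,380),.014)]:
    print(nm,np.round(tool(at_z(c,px,z)),1))
E
python3 -m inch '[{"dx":0,"dy":0,"dz":-5,"rx":0,"ry":0,"rz":0,"hand":1},{"dx":0,"dy":0,"dz":-15,"rx":0,"ry":0,"rz":0,"hand":1},{"dx":0,"dy":0,"dz":-25,"rx":0,"ry":0,"rz":0,"hand":1},{"dx":0,"dy":0,"dz":-25,"rx":0,"ry":0,"rz":0,"hand":1},{"dx":0,"dy":0,"dz":-25,"rx":0,"ry":0,"rz":0,"hand":1},{"dx":0,"dy":0,"dz":-25,"rx":0,"ry":0,"rz":0,"hand":1},{"dx":0,"dy":0,"dz":0,"rx":0,"ry":0,"rz":0,"hand":1}]'
python3 - <<'E'
from blue import *
st(); c,p,d=snap('wrist','wrist4')
E
```

```text
worm top [ 50.   -0.2 -21.6]
worm L [ 48.3 -12.3 -14.6]
worm R [ 48.3  12.8 -14.6]
fix inner mid [ 84.  -16.5  -8.5]
fix inner near throat [ 70.3 -17.   -8.6]
mov inner [84.1 25.5 -7.6]
throat [67.4 -5.8 -8.6]
fix end [105.4 -26.9  -8.5]
mov end [108.1  35.2  -7.5]
head back [20.  -0.4 -8.6]
fix outer [ 87.5 -37.7  -8.5]
head L back [ 25.6 -21.5  -8.6]
head R back [25.6 21.6 -8.6]
clock: 6.0
position: [0.5513, -0.1112, 0.1281]
tool_rot: [-3.14, -0.005, -0.294]
force: [0.4, 0.7, -5.7]
grip_width: 0.0201
clk 6.0 q [-0.253  0.613  0.496  1.881 -0.416  0.746 -1.389] pos [ 551.3 -111.2  128.1] rpy [-179.9   -0.3  -16.9] F [ 0.4  0.7 -5.7] w 20.1
```

View pics/wrist4.png

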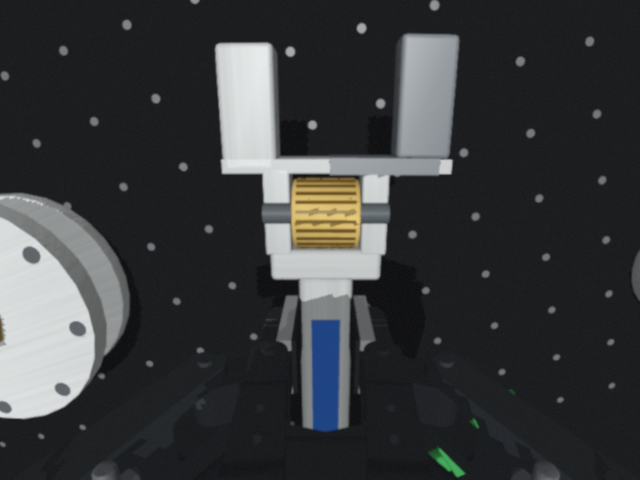

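```bash
python3 -m inch '[{"dx":-14,"dy":-21,"dz":0,"rx":0,"ry":0,"rz":0,"hand":1},{"dx":-14,"dy":-22,"dz":0,"rx":0,"ry":0,"rz":0,"hand":1},{"dx":-14,"dy":-22,"dz":0,"rx":0,"ry":0,"rz":0,"hand":1},{"dx":-14,"dy":-22,"dz":0,"rx":0,"ry":0,"rz":0,"hand":1},{"dx":-14,"dy":-22,"dz":0,"rx":0,"ry":0,"rz":0,"hand":1},{"dx":-14,"dy":-22,"dz":0,"rx":0,"ry":0,"rz":0,"hand":1},{"dx":-14,"dy":-21,"dz":0,"rx":0,"ry":0,"rz":0,"hand":1},{"dx":-14,"dy":-21,"dz":0,"rx":0,"ry":0,"rz":0,"hand":1}]'
python3 -m inch '[{"dx":0,"dy":0,"dz":0,"rx":0,"ry":0,"rz":-0.14,"hand":1},{"dx":0,"dy":0,"dz":0,"rx":0,"ry":0,"rz":-0.14,"hand":1},{"dx":0,"dy":0,"dz":0,"rx":0,"ry":0,"rz":-0.14,"hand":1},{"dx":0,"dy":0,"dz":0,"rx":0,"ry":0,"rz":-0.14,"hand":1},{"dx":0,"dy":0,"dz":0,"rx":0,"ry":0,"rz":-0.14,"hand":1},{"dx":0,"dy":0,"dz":0,"rx":0,"ry":0,"rz":-0.14,"hand":1},{"dx":0,"dy":0,"dz":0,"rx":0,"ry":0,"rz":0,"hand":1},{"dx":0,"dy":0,"dz":0,"rx":0,"ry":0,"rz":0,"hand":1}]'
python3 - <<'E'
from blue import *
st(); c,p,d=snap('wrist','wrist5')
tips('wrist',c,{"nut_center":.06,"nut_mark":.078,"port_mark":.06})
E
```

```text
clock: 6.85
position: [0.4918, 0.0881, 0.1237]
tool_rot: [3.141, 0.001, -0.294]
force: [-0.0, 0.5, -5.4]
grip_width: 0.02
clock: 7.65
position: [0.4925, 0.0869, 0.1239]
tool_rot: [-3.141, 0.001, 0.541]
force: [-0.2, 0.2, -4.9]
grip_width: 0.0201
clk 7.65 q [-0.507  0.502  0.284  2.031 -0.228  0.639 -1.102] pos [492.5  86.9 123.9] rpy [-180.    0.   31.] F [-0.2  0.2 -4.9] w 20.1
nut_center 0.56 [ 91.4 328.8] [575.4 135.2  60. ]
nut_mark 0.64 [ 44.5 330.5] [592.4 144.7  78. ]
nut_mark 0.35 [ 91.4 327. ] [573.7 135.3  78. ]
port_mark 0.44 [ 93.2 327.1] [574.1 135.5  60. ]
```

View pics/wrist5.png

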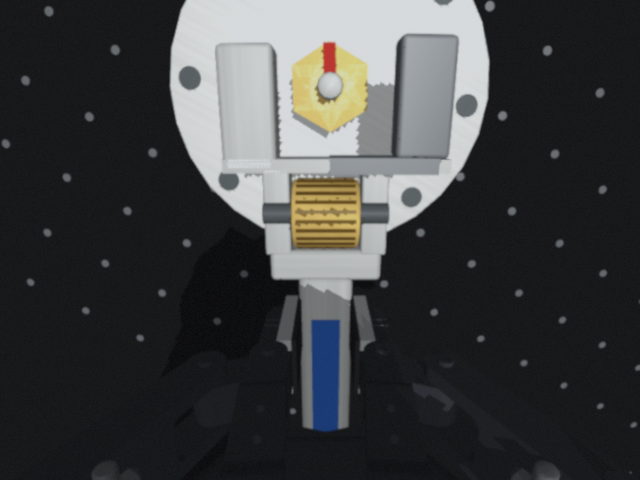

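The nut shows through the open mouth: hex from (293,65) to (367,108), mark at (330,57), wrench sides nearly parallel to its flats. I'll fit the hex precisely in tool coordinates.

```bash
cat > hexfit.py <<'E'
from blue import *
from scipy.optimize import least_squares
def hexfit(c,p,box,z=.078,T=None,pos=None):
    r0,r1,c0,c1=box
    hsv=cv2.cvtColor(p,cv2.COLOR_RGB2HSV)
    m=(((hsv[...,0]>10)&(hsv[...,0]<34)&(hsv[...,1]>70)&(hsv[...,2]>110))|(((hsv[...,0]<8)|(hsv[...,0]>172))&(hsv[...,1]>130))).astype(np.uint8)
    k=np.zeros_like(m);k[r0:r1,c0:c1]=m[r0:r1,c0:c1]; k=cv2.morphologyEx(k,cv2.MORPH_OPEN,np.ones((3,3),np.uint8))
    rr,cc=np.where(k>0)
    P=np.array([at_z(c,[a,b],z)[:2] for a,b in zip(rr,cc)])*1000
    h=cv2.convexHull(P.astype(np.float32))[:,0]
    # red line
    kr=np.zeros_like(m); q=((((hsv[...,0]<6)|(hsv[...,0]>174))&(hsv[...,1]>150))).astype(np.uint8); kr[r0:r1,c0:c1]=q[r0:r1,c0:c1]
    rr,cc=np.where(kr>0); Q=np.array([at_z(c,[a,b],z)[:2] for a,b in zip(rr,cc)])*1000
    # dense hull pts
    H=np.vstack([h[i]+(h[(i+1)%len(h)]-h[i])*t for i in range(len(h)) for t in np.linspace(0,1,10,endpoint=False)])
    w=np.repeat(np.linalg.norm(np.roll(h,-1,0)-h,axis=1),10)
    def f(v):
        d=H-v[:2]; a=np.arange(6)*np.pi/3+np.pi/6+v[2]
        s=(d[:,:1]*np.cos(a)+d[:,1:]*np.sin(a)).max(1)
        return (s-v[3])*np.sqrt(w)
    best=None
    for y in np.radians([0,20,40]):
        r=least_squares(f,[*H.mean(0),y,18],loss='soft_l1',f_scale=1.)
        if best is None or r.cost<best.cost: best=r
    v=best.x; ctr=v[:2]; mk=np.degrees(np.arctan2(*(Q.mean(0)-ctr)[::-1]))
    ev=np.linalg.svd(Q-Q.mean(0),full_matrices=False)[2][0]
    print('hex ctr',np.round(ctr,1),'yaw mod60',round(np.degrees(v[2])%60,1),'half',round(v[3],2),'cost',round(best.cost,2),'mark dir',round(mk,1),'line yaw',round(np.degrees(np.arctan2(ev[1],ev[0]))%180,1))
    return ctr,v
def portline(c,p,box):
    r0,r1,c0,c1=box; hsv=cv2.cvtColor(p,cv2.COLOR_RGB2HSV)
    q=((((hsv[...,0]<6)|(hsv[...,0]>174))&(hsv[...,1]>130)))
    rr,cc=np.where(q[r0:r1,c0:c1]); Q=np.array([at_z(c,[a+r0,b+c0],.06)[:2] for a,b in zip(rr,cc)])*1000
    ev=np.linalg.svd(Q-Q.mean(0),full_matrices=False)[2][0]
    print('port line mean',np.round(Q.mean(0),1),'yaw',round((np.degrees(np.arctan2(ev[1],ev[0]))+90)%180-90,1),'n',len(Q)); return Q.mean(0)
E
python3 - <<'E'
from hexfit import *
z=np.load('pics/wrist5.npz'); c=bot.get_calibration('wrist'); s=bot.observe()
ctr,v=hexfit(c,z['p'],(35,140,282,375))
T=R.from_euler('xyz',s['tool_rot']).as_matrix()
print('nut in tool',np.round(T.T@(np.array([ctr[0],ctr[1],78])-s['position']*1000),1),'tool yaw',np.degrees(s['tool_rot'][2]))
E
python3 - <<'E'
# old picture: recompute from wrist0 with its calibration
from hexfit import *
z=np.load('pics/wrist0.npz')
c={'vertical_fov': 66.65703149358444, 'cx': 325.26591983164957, 'cy': 241.78469452042114, 'k1': -0.05242758472434553, 'origin': np.array([0.62458904, 0.0806415 , 0.37506426]), 'orientation': np.array([ 2.82343509e+00,  4.54295897e-05, -5.19856831e-04])}
ctr,v=hexfit(c,z['p'],(10,85,225,295)); m=portline(c,z['p'],(35,55,325,375)); print(np.degrees(np.arctan2(*(m-ctr)[::-1])))
E
```

```text
hex ctr [575.9 135.8] yaw mod60 32.2 half 17.93 cost 14.71 mark dir 32.0 line yaw 31.8
nut in tool [96.3  1.5 46.1] tool yaw 31.16286982929068
hex ctr [576.2 134.9] yaw mod60 31.5 half 18.07 cost 46.5 mark dir 35.8 line yaw 31.6
port line mean [643.8 139.2] yaw 3.3 n 214
3.6325719147115323
```

```bash
python3 -m inch '[{"dx":3,"dy":-0.8,"dz":0,"rx":0,"ry":0,"rz":-0.015,"hand":1},{"dx":0,"dy":0,"dz":10,"rx":0,"ry":0,"rz":0,"hand":1},{"dx":0,"dy":0,"dz":10,"rx":0,"ry":0,"rz":0,"hand":1},{"dx":0,"dy":0,"dz":0,"rx":0,"ry":0,"rz":0,"hand":1},{"dx":0,"dy":0,"dz":0,"rx":0,"ry":0,"rz":0,"hand":1}]'
python3 - <<'E'
from hexfit import *
s=st(); c,p,d=snap('wrist','wrist6')
ctr,v=hexfit(c,p,(30,140,282,385))
T=R.from_euler('xyz',s['tool_rot']).as_matrix()
print('nut in tool',np.round(T.T@(np.array([ctr[0],ctr[1],78])-s['position']*1000),1),'tool yaw',np.degrees(s['tool_rot'][2]))
E
```

```text
clock: 8.35
position: [0.4947, 0.0891, 0.1038]
tool_rot: [-3.141, 0.001, 0.56]
force: [-0.0, -0.6, -5.5]
grip_width: 0.0197
clk 8.35 q [-0.493  0.539  0.263  2.035 -0.239  0.597 -1.077] pos [494.7  89.1 103.8] rpy [-1.80e+02  1.00e-01  3.21e+01] F [-0.  -0.6 -5.5] w 19.7
hex ctr [575.8 135.2] yaw mod60 31.9 half 18.0 cost 15.29 mark dir 31.8 line yaw 31.6
nut in tool [93.3  4.1 25.7] tool yaw 32.10527051782542
```

View pics/wrist6.png

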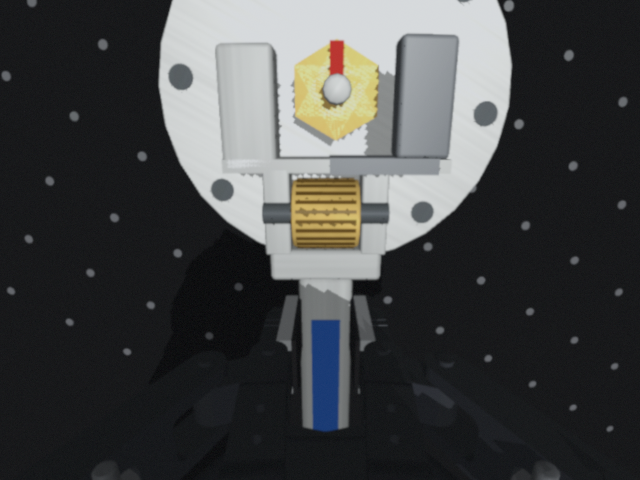

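The nut is centred between the jaws (column 337) and square to them. I'll go on down.

```bash
python3 -m inch '[{"dx":0,"dy":0,"dz":10,"rx":0,"ry":0,"rz":0,"hand":1},{"dx":0,"dy":0,"dz":10,"rx":0,"ry":0,"rz":0,"hand":1},{"dx":0,"dy":0,"dz":10,"rx":0,"ry":0,"rz":0,"hand":1},{"dx":0,"dy":0,"dz":5,"rx":0,"ry":0,"rz":0,"hand":1},{"dx":0,"dy":0,"dz":0,"rx":0,"ry":0,"rz":0,"hand":1},{"dx":0,"dy":0,"dz":0,"rx":0,"ry":0,"rz":0,"hand":1}]'
python3 -m inch '[{"dx":0,"dy":0,"dz":1.5,"rx":0,"ry":0,"rz":0,"hand":1},{"dx":0,"dy":0,"dz":0,"rx":0,"ry":0,"rz":0,"hand":1}]'
python3 -m inch '[{"dx":0,"dy":0,"dz":1.5,"rx":0,"ry":0,"rz":0,"hand":1},{"dx":0,"dy":0,"dz":0,"rx":0,"ry":0,"rz":0,"hand":1}]'
python3 - <<'E'
from hexfit import *
s=st(); c,p,d=snap('wrist','wrist7'); snap('scene','scene7')
E
```

```text
clock: 9.0
position: [0.495, 0.0893, 0.0693]
tool_rot: [3.142, 0.0, 0.561]
force: [-0.8, -0.5, -4.2]
grip_width: 0.0197
clock: 9.2
position: [0.4951, 0.0894, 0.068]
tool_rot: [3.142, -0.0, 0.561]
force: [-0.7, 0.3, -4.9]
grip_width: 0.0202
clock: 9.4
position: [0.495, 0.0895, 0.0662]
tool_rot: [-3.142, -0.0, 0.561]
force: [-0.3, 0.1, -5.5]
grip_width: 0.02
clk 9.4 q [-0.467  0.605  0.229  2.052 -0.266  0.512 -1.054] pos [495.   89.5  66.2] rpy [-180.    -0.    32.1] F [-0.3  0.1 -5.5] w 20.0
```

View pics/wrist7.png

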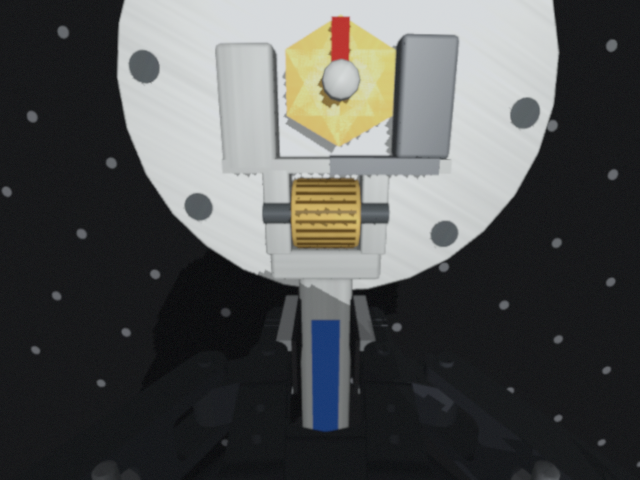

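The nut sits in the mouth between the jaws, hex from column 286 to 394, with a small gap to the throat. I'll creep down to contact.

```bash
for i in 1; do python3 -m inch '[{"dx":0,"dy":0,"dz":1,"rx":0,"ry":0,"rz":0,"hand":1},{"dx":0,"dy":0,"dz":0,"rx":0,"ry":0,"rz":0,"hand":1}]'; python3 -m inch '[{"dx":0,"dy":0,"dz":1,"rx":0,"ry":0,"rz":0,"hand":1},{"dx":0,"dy":0,"dz":0,"rx":0,"ry":0,"rz":0,"hand":1}]'; done
```

```text
clock: 9.7
position: [0.495, 0.0894, 0.0654]
tool_rot: [-3.142, -0.0, 0.561]
force: [-0.6, -0.5, -2.4]
grip_width: 0.02
clock: 9.9
position: [0.495, 0.0893, 0.0651]
tool_rot: [-3.141, -0.0, 0.56]
force: [-6.5, -1.2, 20.4]
grip_width: 0.0199
```

```bash
python3 -m inch '[{"dx":0,"dy":0,"dz":-0.8,"rx":0,"ry":0,"rz":0,"hand":1},{"dx":1.7,"dy":1.4,"dz":0,"rx":0,"ry":0,"rz":0,"hand":1},{"dx":1.5,"dy":1.3,"dz":0,"rx":0,"ry":0,"rz":0,"hand":1},{"dx":0,"dy":0,"dz":0,"rx":0,"ry":0,"rz":0,"hand":1}]'
python3 - <<'E'
from hexfit import *
s=st(); c,p,d=snap('wrist','wrist8')
ctr,v=hexfit(c,p,(0,155,280,396))
T=R.from_euler('xyz',s['tool_rot']).as_matrix()
print('nut in tool',np.round(T.T@(np.array([ctr[0],ctr[1],78])-s['position']*1000),1))
E
```

```text
clock: 10.3
position: [0.4981, 0.089, 0.0652]
tool_rot: [-3.14, 0.002, 0.561]
force: [-10.6, 0.4, 14.3]
grip_width: 0.0199
clk 10.3 q [-0.462  0.611  0.228  2.042 -0.267  0.518 -1.051] pos [498.1  89.   65.2] rpy [-1.799e+02  1.000e-01  3.210e+01] F [-10.6   0.4  14.3] w 19.9
hex ctr [575.9 135.2] yaw mod60 31.9 half 18.05 cost 19.04 mark dir 32.2 line yaw 31.9
nut in tool [ 90.5   2.2 -13. ]
```

View pics/wrist8.png

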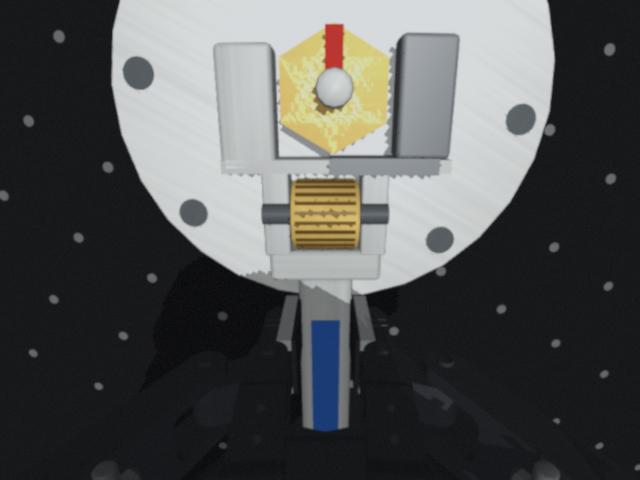

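The nut is near the throat (corner about (334,153), throat row 157) and still at yaw 32°. I'll unload and release.

```bash
python3 -m inch '[{"dx":-0.5,"dy":0,"dz":-0.4,"rx":0,"ry":0,"rz":0,"hand":1},{"dx":0,"dy":0,"dz":0,"rx":0,"ry":0,"rz":0,"hand":0.2},{"dx":0,"dy":0,"dz":0,"rx":0,"ry":0,"rz":0,"hand":0},{"dx":0,"dy":0,"dz":0,"rx":0,"ry":0,"rz":0,"hand":0},{"dx":0,"dy":0,"dz":0,"rx":0,"ry":0,"rz":0,"hand":0},{"dx":0,"dy":0,"dz":0,"rx":0,"ry":0,"rz":0,"hand":0}]'
python3 - <<'E'
from hexfit import *
s=st(); c,p,d=snap('wrist','wrist9')
E
```

```text
clock: 10.95
position: [0.4988, 0.0885, 0.0655]
tool_rot: [3.142, -0.0, 0.561]
force: [-0.1, 0.4, 0.0]
grip_width: 0.0428
clk 10.95 q [-0.462  0.61   0.229  2.043 -0.266  0.516 -1.051] pos [498.8  88.5  65.5] rpy [180.   -0.   32.1] F [-0.1  0.4  0. ] w 42.8
```

View pics/wrist9.png

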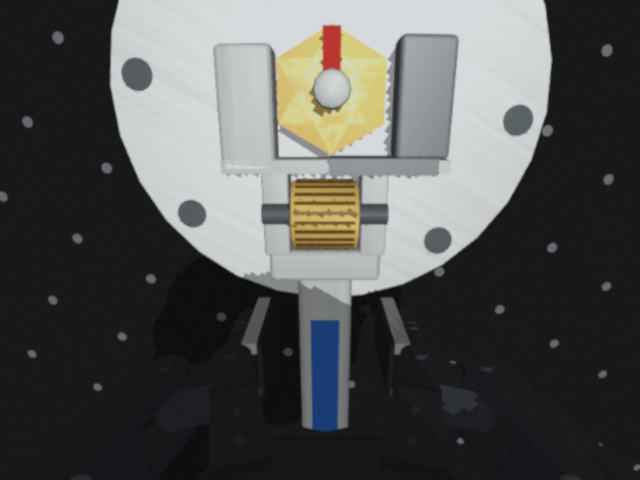

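The wrench lies flat and stable after release. I'll lift, close the fingers and go over the worm.

```bash
python3 -m inch '[{"dx":0,"dy":0,"dz":-20,"rx":0,"ry":0,"rz":0,"hand":0},{"dx":0,"dy":0,"dz":-25,"rx":0,"ry":0,"rz":0,"hand":0.5},{"dx":20,"dy":0,"dz":0,"rx":0,"ry":0,"rz":0,"hand":1},{"dx":19,"dy":0,"dz":0,"rx":0,"ry":0,"rz":0,"hand":1},{"dx":0,"dy":0,"dz":0,"rx":0,"ry":0,"rz":0,"hand":1},{"dx":0,"dy":0,"dz":10,"rx":0,"ry":0,"rz":0,"hand":1},{"dx":0,"dy":0,"dz":9,"rx":0,"ry":0,"rz":0,"hand":1},{"dx":0,"dy":0,"dz":0,"rx":0,"ry":0,"rz":0,"hand":1}]'
python3 - <<'E'
from hexfit import *
s=st(); c,p,d=snap('wrist','wrist10'); snap('side','side10')
E
```

```text
clock: 11.8
position: [0.5305, 0.1087, 0.0899]
tool_rot: [-3.141, 0.003, 0.56]
force: [-0.6, 0.1, 0.6]
grip_width: -0.0
clk 11.8 q [-0.497  0.61   0.256  1.942 -0.251  0.623 -1.089] pos [530.5 108.7  89.9] rpy [-180.     0.2   32.1] F [-0.6  0.1  0.6] w -0.0
```

View pics/wrist10.png

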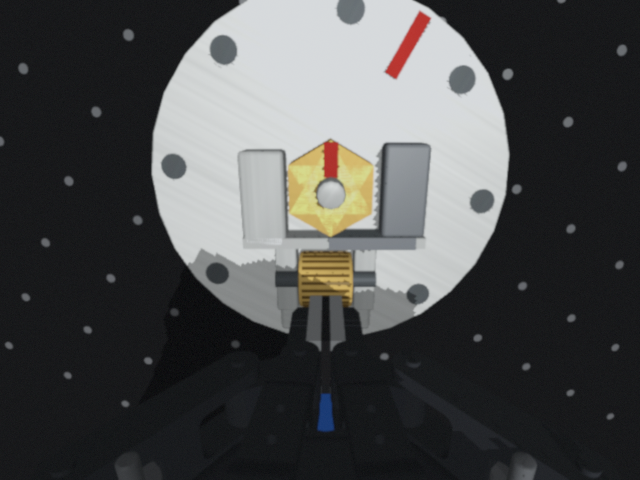

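View pics/side10.png

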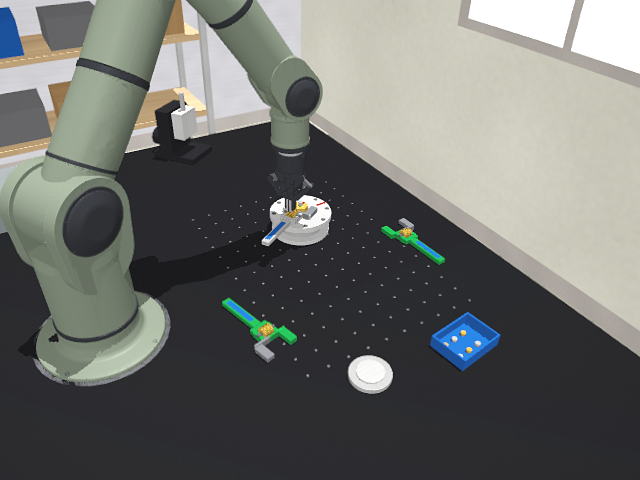

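Fingers are shut just behind the worm (fingertip at (325,300), worm (326,277)). A gap remains on the moving-jaw side of the nut, columns 373–384. I'll press.

```bash
python3 -m inch '[{"dx":2,"dy":0,"dz":2,"rx":0,"ry":0,"rz":0,"hand":1},{"dx":0,"dy":0,"dz":0,"rx":0,"ry":0,"rz":0,"hand":1},{"dx":0,"dy":0,"dz":0,"rx":0,"ry":0,"rz":0,"hand":1}]'
python3 -m inch '[{"dx":0,"dy":0,"dz":1,"rx":0,"ry":0,"rz":0,"hand":1},{"dx":0,"dy":0,"dz":0,"rx":0,"ry":0,"rz":0,"hand":1}]'
python3 -m inch '[{"dx":0,"dy":0,"dz":0.5,"rx":0,"ry":0,"rz":0,"hand":1},{"dx":0,"dy":0,"dz":0,"rx":0,"ry":0,"rz":0,"hand":1}]'
```

```text
clock: 12.2
position: [0.5335, 0.1104, 0.0896]
tool_rot: [3.142, -0.0, 0.561]
force: [-0.5, -0.7, -0.1]
grip_width: -0.0002
clock: 12.4
position: [0.5334, 0.1103, 0.0885]
tool_rot: [-3.142, 0.0, 0.561]
force: [1.0, -1.0, 0.4]
grip_width: -0.0003
clock: 12.6
position: [0.5334, 0.1104, 0.088]
tool_rot: [-3.142, 0.0, 0.561]
force: [-1.0, -0.3, 0.0]
grip_width: 0.0002
```

```bash
python3 -m inch '[{"dx":0,"dy":0,"dz":0.7,"rx":0,"ry":0,"rz":0,"hand":1},{"dx":0,"dy":0,"dz":0,"rx":0,"ry":0,"rz":0,"hand":1}]'
python3 -m inch '[{"dx":0,"dy":0,"dz":0.4,"rx":0,"ry":0,"rz":0,"hand":1},{"dx":0,"dy":0,"dz":0,"rx":0,"ry":0,"rz":0,"hand":1}]'
```

```text
clock: 12.8
position: [0.5334, 0.1104, 0.0872]
tool_rot: [-3.142, 0.0, 0.561]
force: [-0.2, 0.1, 0.7]
grip_width: 0.0
clock: 13.0
position: [0.5335, 0.1104, 0.087]
tool_rot: [-3.142, -0.0, 0.561]
force: [-0.5, -0.5, 3.2]
grip_width: 0.0002
```

```bash
python3 -m inch '[{"dx":0,"dy":0,"dz":0.3,"rx":0,"ry":0,"rz":0,"hand":1},{"dx":0,"dy":0,"dz":0,"rx":0,"ry":0,"rz":0,"hand":1}]'
python3 -m inch '[{"dx":2,"dy":0,"dz":0,"rx":0,"ry":0,"rz":0,"hand":1},{"dx":2,"dy":0,"dz":0,"rx":0,"ry":0,"rz":0,"hand":1}]'
```

```text
clock: 13.2
position: [0.5336, 0.1105, 0.0869]
tool_rot: [-3.142, -0.001, 0.561]
force: [-1.8, 0.8, 8.0]
grip_width: 0.0003
clock: 13.4
position: [0.5366, 0.1123, 0.0869]
tool_rot: [-3.141, 0.0, 0.561]
force: [-3.9, -1.1, 9.9]
grip_width: 0.0003
```

Drag ≈4 N at 10 N press, so the worm is rolling. I'll continue the stroke.

```bash
python3 -m inch '[{"dx":3,"dy":0,"dz":0,"rx":0,"ry":0,"rz":0,"hand":1},{"dx":3,"dy":0,"dz":0,"rx":0,"ry":0,"rz":0,"hand":1},{"dx":3,"dy":0,"dz":0,"rx":0,"ry":0,"rz":0,"hand":1}]'
python3 -m inch '[{"dx":3,"dy":0,"dz":0,"rx":0,"ry":0,"rz":0,"hand":1},{"dx":2,"dy":0,"dz":0,"rx":0,"ry":0,"rz":0,"hand":1},{"dx":0,"dy":0,"dz":0,"rx":0,"ry":0,"rz":0,"hand":1}]'
python3 - <<'E'
from hexfit import *
s=st(); c,p,d=snap('wrist','wrist11')
E
```

```text
clock: 13.7
position: [0.5442, 0.1171, 0.0869]
tool_rot: [-3.141, 0.001, 0.561]
force: [-4.6, -1.8, 10.3]
grip_width: 0.0003
clock: 14.0
position: [0.5488, 0.1201, 0.0865]
tool_rot: [3.142, -0.0, 0.561]
force: [1.2, 0.2, -0.2]
grip_width: 0.0002
clk 14.0 q [-0.502  0.639  0.256  1.892 -0.254  0.642 -1.1  ] pos [548.8 120.1  86.5] rpy [180.   -0.   32.1] F [ 1.2  0.2 -0.2] w 0.2
```

View pics/wrist11.png

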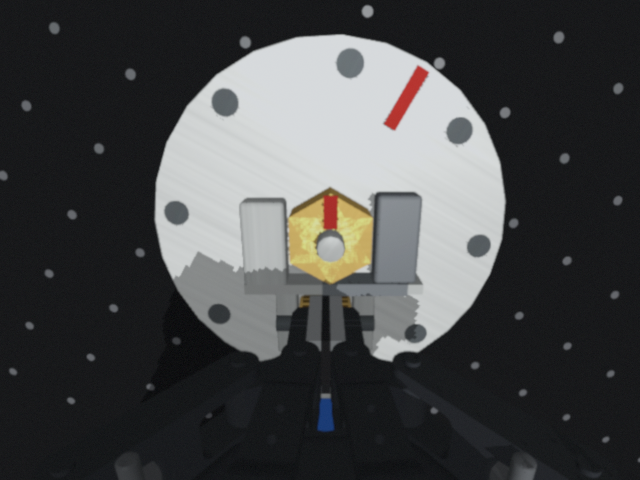

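The stroke rolled the worm: the gap to the moving jaw shrank to a sliver at columns 373–376. Contact ended at the pad edge. Next stroke.

```bash
python3 -m inch '[{"dx":0,"dy":0,"dz":-5,"rx":0,"ry":0,"rz":0,"hand":1},{"dx":-10,"dy":0,"dz":0,"rx":0,"ry":0,"rz":0,"hand":1},{"dx":-9,"dy":0,"dz":0,"rx":0,"ry":0,"rz":0,"hand":1},{"dx":0,"dy":0,"dz":3,"rx":0,"ry":0,"rz":0,"hand":1},{"dx":0,"dy":0,"dz":2,"rx":0,"ry":0,"rz":0,"hand":1},{"dx":0,"dy":0,"dz":0,"rx":0,"ry":0,"rz":0,"hand":1}]'
python3 -m inch '[{"dx":2,"dy":0,"dz":0,"rx":0,"ry":0,"rz":0,"hand":1},{"dx":3,"dy":0,"dz":0,"rx":0,"ry":0,"rz":0,"hand":1}]'
python3 -m inch '[{"dx":3,"dy":0,"dz":0,"rx":0,"ry":0,"rz":0,"hand":1},{"dx":3,"dy":0,"dz":0,"rx":0,"ry":0,"rz":0,"hand":1}]'
python3 -m inch '[{"dx":3,"dy":0,"dz":0,"rx":0,"ry":0,"rz":0,"hand":1},{"dx":2,"dy":0,"dz":0,"rx":0,"ry":0,"rz":0,"hand":1}]'
```

```text
clock: 14.65
position: [0.5328, 0.1099, 0.0868]
tool_rot: [-3.142, -0.0, 0.561]
force: [-3.3, -1.7, 11.1]
grip_width: -0.0002
clock: 14.85
position: [0.5368, 0.1124, 0.0868]
tool_rot: [-3.141, 0.0, 0.561]
force: [-4.5, -0.2, 12.6]
grip_width: 0.0001
clock: 15.05
position: [0.542, 0.1156, 0.0868]
tool_rot: [-3.141, 0.0, 0.561]
force: [-3.9, -2.1, 13.6]
grip_width: -0.0002
clock: 15.25
position: [0.5463, 0.1181, 0.0868]
tool_rot: [3.142, 0.0, 0.561]
force: [-3.7, -3.3, 9.6]
grip_width: 0.0001
```

```bash
python3 - <<'E'
from hexfit import *
s=st(); c,p,d=snap('wrist','wrist12')
cv2.imwrite('pics/w12c.png',cv2.resize(cv2.cvtColor(p[150:330,200:460],cv2.COLOR_RGB2BGR),None,fx=3,fy=3,interpolation=cv2.INTER_CUBIC))
E
```

```text
clk 15.25 q [-0.501  0.635  0.256  1.899 -0.254  0.639 -1.098] pos [546.3 118.1  86.8] rpy [180.    0.   32.1] F [-3.7 -3.3  9.6] w 0.1
```

View pics/w12c.png

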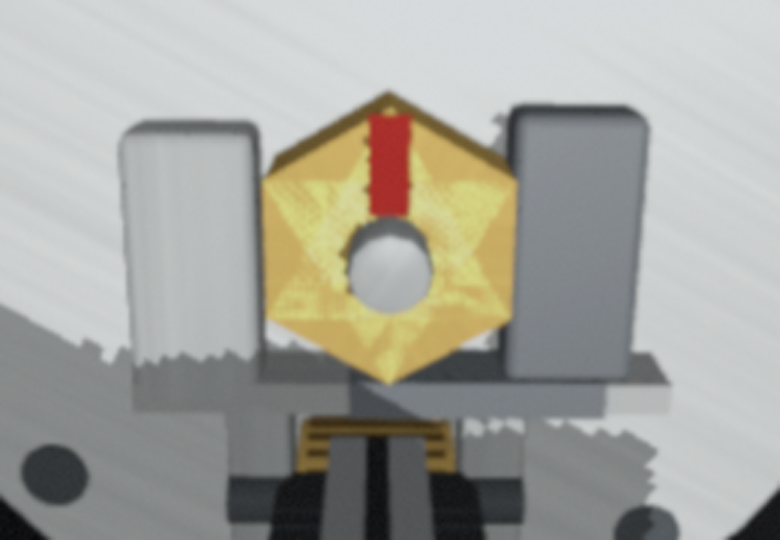

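Both jaw faces now appear against the nut (crop columns 262 and 515). I'll do another stroke to confirm it skids, then compare.

```bash
python3 -m inch '[{"dx":0,"dy":0,"dz":-5,"rx":0,"ry":0,"rz":0,"hand":1},{"dx":-8,"dy":0,"dz":0,"rx":0,"ry":0,"rz":0,"hand":1},{"dx":-8,"dy":0,"dz":0,"rx":0,"ry":0,"rz":0,"hand":1},{"dx":0,"dy":0,"dz":3,"rx":0,"ry":0,"rz":0,"hand":1},{"dx":0,"dy":0,"dz":2,"rx":0,"ry":0,"rz":0,"hand":1},{"dx":0,"dy":0,"dz":0,"rx":0,"ry":0,"rz":0,"hand":1}]'
python3 -m inch '[{"dx":3,"dy":0,"dz":0,"rx":0,"ry":0,"rz":0,"hand":1},{"dx":3,"dy":0,"dz":0,"rx":0,"ry":0,"rz":0,"hand":1}]'
python3 -m inch '[{"dx":3,"dy":0,"dz":0,"rx":0,"ry":0,"rz":0,"hand":1},{"dx":3,"dy":0,"dz":0,"rx":0,"ry":0,"rz":0,"hand":1}]'
python3 -m inch '[{"dx":3,"dy":0,"dz":0,"rx":0,"ry":0,"rz":0,"hand":1},{"dx":1,"dy":0,"dz":0,"rx":0,"ry":0,"rz":0,"hand":1}]'
python3 - <<'E'
from hexfit import *
s=st(); c,p,d=snap('wrist','wrist13')
a=np.load('pics/wrist12.npz')['p']
b=np.vstack([cv2.resize(q[170:260,200:460],None,fx=3,fy=3,interpolation=cv2.INTER_CUBIC) for q in (a,p)])
cv2.imwrite('pics/w13c.png',cv2.cvtColor(b,cv2.COLOR_RGB2BGR))
hexfit(c,p,(180,285,285,378))
E
```

```text
clock: 15.9
position: [0.5328, 0.1099, 0.0868]
tool_rot: [-3.141, -0.0, 0.561]
force: [-3.3, -2.5, 11.0]
grip_width: 0.0005
clock: 16.1
position: [0.5377, 0.1126, 0.0868]
tool_rot: [3.141, 0.0, 0.56]
force: [-4.5, -5.6, 12.7]
grip_width: 0.0002
clock: 16.3
position: [0.5426, 0.1153, 0.0867]
tool_rot: [3.141, 0.001, 0.56]
force: [-8.1, -6.8, 16.5]
grip_width: -0.0001
clock: 16.5
position: [0.5456, 0.1174, 0.0867]
tool_rot: [-3.142, 0.002, 0.56]
force: [-8.2, -7.4, 16.2]
grip_width: -0.0002
clk 16.5 q [-0.501  0.635  0.256  1.9   -0.254  0.64  -1.098] pos [545.6 117.4  86.7] rpy [-1.80e+02  1.00e-01  3.21e+01] F [-8.2 -7.4 16.2] w -0.2
hex ctr [576.  135.1] yaw mod60 31.3 half 18.57 cost 80.43 mark dir 33.1 line yaw 31.6
```

View pics/w13c.png

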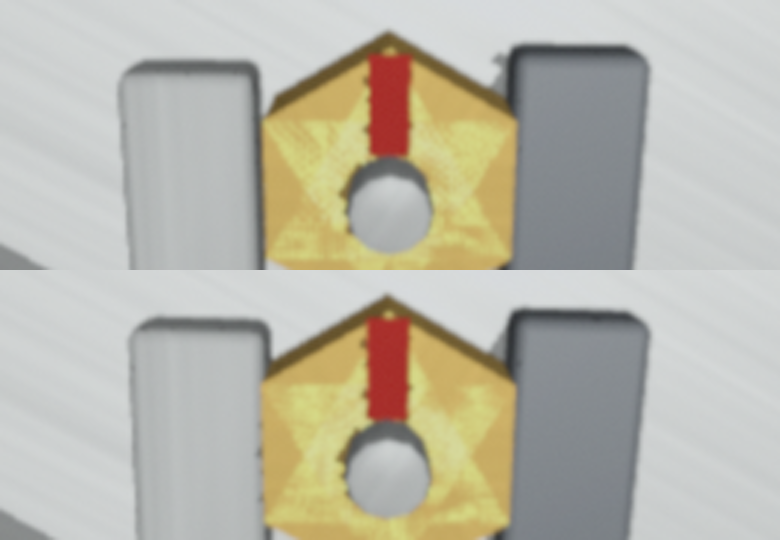

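The fixed jaw was drawn in about 1.5 mm and drag rose to 11 N, so the finger is skidding as it should when snug. One more short stroke to confirm nothing moves further.

```bash
python3 -m inch '[{"dx":0,"dy":0,"dz":-5,"rx":0,"ry":0,"rz":0,"hand":1},{"dx":-8,"dy":0,"dz":0,"rx":0,"ry":0,"rz":0,"hand":1},{"dx":-7,"dy":0,"dz":0,"rx":0,"ry":0,"rz":0,"hand":1},{"dx":0,"dy":0,"dz":3,"rx":0,"ry":0,"rz":0,"hand":1},{"dx":0,"dy":0,"dz":1.9,"rx":0,"ry":0,"rz":0,"hand":1},{"dx":0,"dy":0,"dz":0,"rx":0,"ry":0,"rz":0,"hand":1}]'
python3 -m inch '[{"dx":3,"dy":0,"dz":0,"rx":0,"ry":0,"rz":0,"hand":1},{"dx":3,"dy":0,"dz":0,"rx":0,"ry":0,"rz":0,"hand":1}]'
python3 -m inch '[{"dx":3,"dy":0,"dz":0,"rx":0,"ry":0,"rz":0,"hand":1},{"dx":3,"dy":0,"dz":0,"rx":0,"ry":0,"rz":0,"hand":1}]'
python3 -m inch '[{"dx":2,"dy":0,"dz":0,"rx":0,"ry":0,"rz":0,"hand":1},{"dx":0,"dy":0,"dz":-5,"rx":0,"ry":0,"rz":0,"hand":1},{"dx":0,"dy":0,"dz":-10,"rx":0,"ry":0,"rz":0,"hand":1},{"dx":-10,"dy":0,"dz":-5,"rx":0,"ry":0,"rz":0,"hand":1},{"dx":-10,"dy":0,"dz":0,"rx":0,"ry":0,"rz":0,"hand":0.4},{"dx":0,"dy":0,"dz":0,"rx":0,"ry":0,"rz":0,"hand":0.2}]'
python3 - <<'E'
from hexfit import *
s=st(); c,p,d=snap('wrist','wrist14')
cv2.imwrite('pics/w14.png',cv2.cvtColor(p,cv2.COLOR_RGB2BGR))
hexfit(c,p,(80,230,270,385))
E
```

```text
clock: 17.15
position: [0.5337, 0.1105, 0.0868]
tool_rot: [-3.141, -0.0, 0.561]
force: [-2.7, 0.0, 11.1]
grip_width: -0.0
clock: 17.35
position: [0.5375, 0.1128, 0.0867]
tool_rot: [-3.141, 0.003, 0.56]
force: [-14.1, -8.9, 20.0]
grip_width: -0.0002
clock: 17.55
position: [0.5426, 0.1158, 0.0868]
tool_rot: [-3.141, 0.003, 0.56]
force: [-7.1, -4.9, 15.4]
grip_width: -0.0002
clock: 18.15
position: [0.527, 0.1062, 0.1069]
tool_rot: [-3.141, 0.001, 0.56]
force: [0.6, -0.2, -0.4]
grip_width: 0.028
clk 18.15 q [-0.504  0.577  0.269  1.945 -0.242  0.651 -1.095] pos [527.  106.2 106.9] rpy [-180.     0.    32.1] F [ 0.6 -0.2 -0.4] w 28.0
hex ctr [575.6 135. ] yaw mod60 31.9 half 18.21 cost 21.42 mark dir 32.5 line yaw 31.2
```

View pics/wrist14.png

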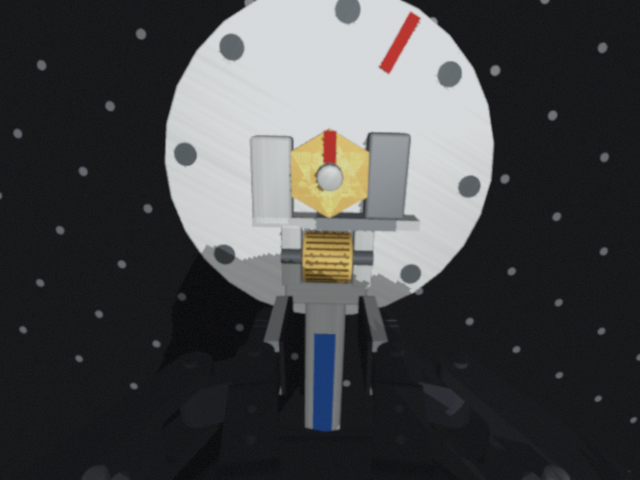

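The nut fills the mouth (columns 291–369), with both jaws against it and the drag at about 10 N while skidding. I'll measure the wrench's yaw and the jaw faces before turning.

```bash
python3 - <<'E'
from hexfit import *
c=bot.get_calibration('wrist'); z=np.load('pics/wrist14.npz'); p=z['p']; s=bot.observe()
blue(c,p,.074); portline(c,p,(5,80,370,430))
T=R.from_euler('xyz',s['tool_rot']).as_matrix()
for nm,px,h in [('worm',(257,327),.087),('fix out top',(140,252),.074),('fix out bot',(210,253),.074),('mov out top',(140,409),.073),('mov out bot',(210,407),.073),('fix in',(145,291),.074),('mov in',(145,368),.073),('throat',(216,310),.074),('handle R',(380,339),.074),('handle L',(380,305),.074)]:
    print(nm,np.round(T.T@(at_z(c,px,h)-s['position'])*1000,1))
cv2.imwrite('pics/w14c.png',cv2.resize(cv2.cvtColor(p[115:300,220:440],cv2.COLOR_RGB2BGR),None,fx=3.2,fy=3.2,interpolation=cv2.INTER_CUBIC))
E
```

```text
blue px [313, 334, 22, 98, 1882] c [469.7  72.6] wh [70.5 11.4] mean [471.6  73.7] yaw -149.3
port line mean [645.  139.5] yaw 2.7 n 673
worm [18.6  0.3 19.8]
fix out top [ 72.3 -34.9  32.8]
fix out bot [ 38.6 -36.4  32.8]
mov out top [72.2 39.  33.8]
mov out bot [38.4 40.3 33.8]
fix in [ 69.9 -16.6  32.8]
mov in [69.9 19.7 33.8]
throat [35.5 -8.1 32.8]
handle R [-63.5   7.5  32.8]
handle L [-63.5 -12.5  32.8]
```

View pics/w14c.png

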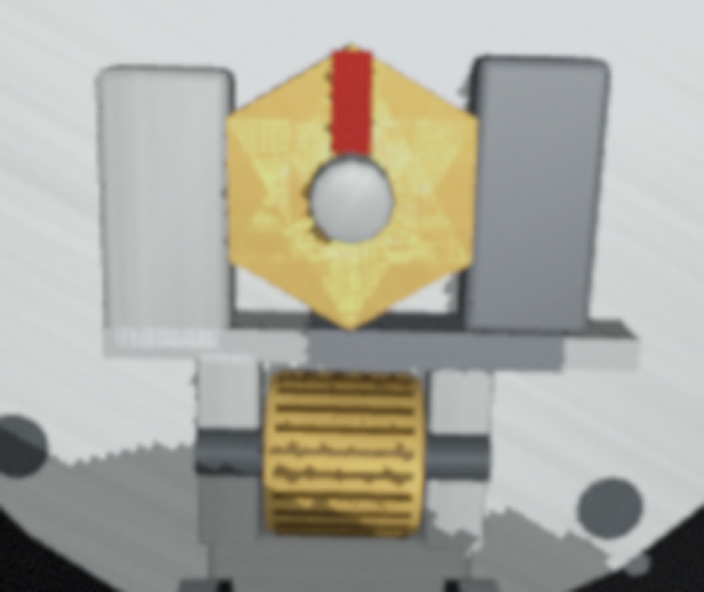

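```bash
python3 -m inch '[{"dx":-16,"dy":-1,"dz":0,"rx":0,"ry":0,"rz":0.02,"hand":0.2},{"dx":-16,"dy":-1,"dz":0,"rx":0,"ry":0,"rz":0,"hand":0.2},{"dx":-16,"dy":0,"dz":0,"rx":0,"ry":0,"rz":0,"hand":0.2},{"dx":0,"dy":0,"dz":15,"rx":0,"ry":0,"rz":0,"hand":0.2},{"dx":0,"dy":0,"dz":15,"rx":0,"ry":0,"rz":0,"hand":0.2},{"dx":0,"dy":0,"dz":14,"rx":0,"ry":0,"rz":0,"hand":0.2},{"dx":0,"dy":0,"dz":0,"rx":0,"ry":0,"rz":0,"hand":0.2}]'
python3 - <<'E'
from hexfit import *
s=st(); c,p,d=snap('wrist','wrist15')
E
```

```text
clock: 18.9
position: [0.4856, 0.0838, 0.0613]
tool_rot: [-3.141, 0.002, 0.541]
force: [-0.3, -0.1, -0.5]
grip_width: 0.0342
clk 18.9 q [-0.462  0.605  0.229  2.077 -0.278  0.49  -1.056] pos [485.6  83.8  61.3] rpy [-1.8e+02  1.0e-01  3.1e+01] F [-0.3 -0.1 -0.5] w 34.2
```

View pics/wrist15.png

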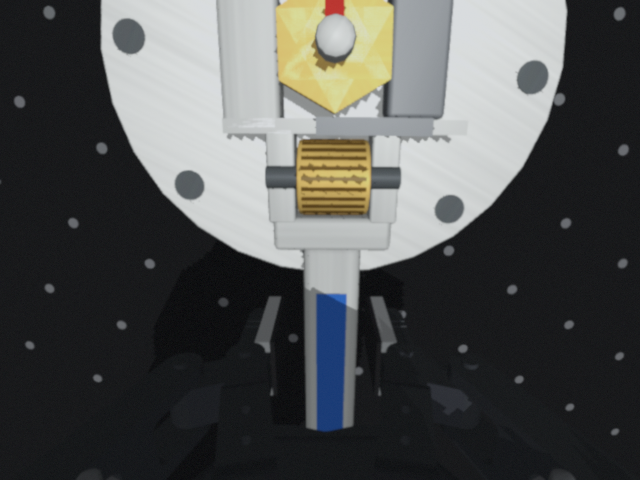

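The fingers straddle the handle without touching. I'll take up the gap, then turn clockwise in small arcs.

```bash
python3 -m inch '[{"dx":0,"dy":-4,"dz":0,"rx":0,"ry":0,"rz":0,"hand":0.2},{"dx":0.1,"dy":-5.2,"dz":0,"rx":0,"ry":0,"rz":0.05,"hand":0.2},{"dx":0.1,"dy":-5.2,"dz":0,"rx":0,"ry":0,"rz":0.05,"hand":0.2},{"dx":0,"dy":0,"dz":0,"rx":0,"ry":0,"rz":0,"hand":0.2}]'
python3 - <<'E'
from hexfit import *
s=st(); c,p,d=snap('wrist','wrist16')
E
```

```text
clock: 19.35
position: [0.4796, 0.0972, 0.0634]
tool_rot: [3.141, -0.001, 0.441]
force: [-0.2, 0.0, 0.2]
grip_width: 0.0344
clk 19.35 q [-0.515  0.6    0.259  2.089 -0.314  0.487 -1.151] pos [479.6  97.2  63.4] rpy [ 1.80e+02 -1.00e-01  2.52e+01] F [-0.2  0.   0.2] w 34.4
```

View pics/wrist16.png

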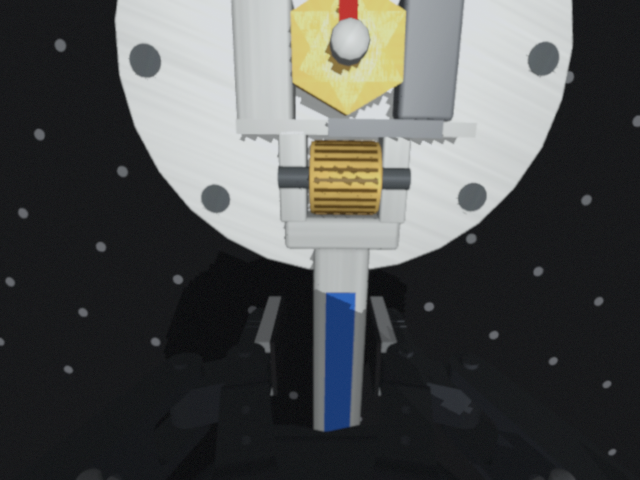

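The wrench and nut turned together with the fingers (nut now upright at column 349, handle against the right finger). Continuing.

```bash
python3 -m inch '[{"dx":0.1,"dy":-5.2,"dz":0,"rx":0,"ry":0,"rz":0.05,"hand":0.2},{"dx":0.1,"dy":-5.2,"dz":0,"rx":0,"ry":0,"rz":0.05,"hand":0.2},{"dx":0.1,"dy":-5.2,"dz":0,"rx":0,"ry":0,"rz":0.05,"hand":0.2},{"dx":0.1,"dy":-5.2,"dz":0,"rx":0,"ry":0,"rz":0.05,"hand":0.2},{"dx":0.1,"dy":-5.2,"dz":0,"rx":0,"ry":0,"rz":0.05,"hand":0.2},{"dx":0.1,"dy":-5.2,"dz":0,"rx":0,"ry":0,"rz":0.05,"hand":0.2},{"dx":0,"dy":0,"dz":0,"rx":0,"ry":0,"rz":0,"hand":0.2}]'
python3 - <<'E'
from hexfit import *
s=st(); c,p,d=snap('wrist','wrist17')
cs,ps,ds=snap('scene','scene17'); blue(c,p,.074)
cv2.imwrite('pics/s17c.png',cv2.resize(cv2.cvtColor(ps[150:280,270:430],cv2.COLOR_RGB2BGR),None,fx=4,fy=4,interpolation=cv2.INTER_CUBIC))
E
```

```text
clock: 20.1
position: [0.4705, 0.1266, 0.063]
tool_rot: [-3.142, -0.001, 0.142]
force: [0.1, -0.2, 0.6]
grip_width: 0.0343
clk 20.1 q [-0.64   0.613  0.343  2.097 -0.419  0.496 -1.411] pos [470.5 126.6  63. ] rpy [-180.    -0.     8.1] F [ 0.1 -0.2  0.6] w 34.3
blue px [325, 288, 30, 144, 3806] c [451.1 118.4] wh [74.2 11.6] mean [454.6 118.9] yaw -172.5
```

View pics/wrist17.png

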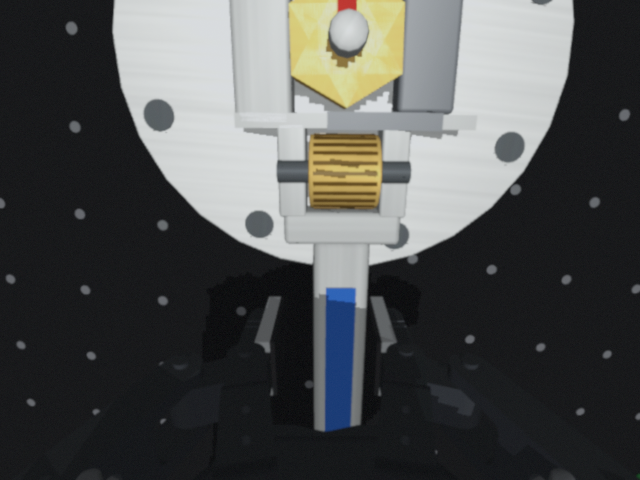

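View pics/s17c.png

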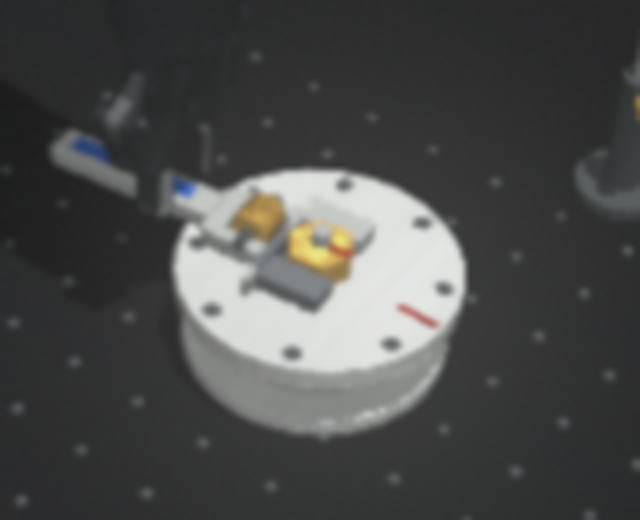

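Strip yaw is now 7.5°, and the port line is at about 3.5°. I'll nudge a bit more, then lift and look at both lines together.

```bash
python3 -m inch '[{"dx":0,"dy":-4.2,"dz":0,"rx":0,"ry":0,"rz":0.04,"hand":0.2},{"dx":0,"dy":0,"dz":0,"rx":0,"ry":0,"rz":0,"hand":0.2},{"dx":0,"dy":2,"dz":0,"rx":0,"ry":0,"rz":0,"hand":0.2},{"dx":0,"dy":0,"dz":-20,"rx":0,"ry":0,"rz":0,"hand":0.2},{"dx":0,"dy":0,"dz":-20,"rx":0,"ry":0,"rz":0,"hand":0.2},{"dx":20,"dy":0,"dz":-20,"rx":0,"ry":0,"rz":0,"hand":0.2},{"dx":20,"dy":0,"dz":-10,"rx":0,"ry":0,"rz":0,"hand":0.2},{"dx":20,"dy":0,"dz":0,"rx":0,"ry":0,"rz":0,"hand":0.2},{"dx":0,"dy":0,"dz":0,"rx":0,"ry":0,"rz":0,"hand":0.2},{"dx":0,"dy":0,"dz":0,"rx":0,"ry":0,"rz":0,"hand":0.2}]'
python3 - <<'E'
from hexfit import *
s=st(); c,p,d=snap('wrist','wrist18')
blue(c,p,.074)
E
```

```text
clock: 21.2
position: [0.529, 0.1339, 0.1323]
tool_rot: [3.141, 0.001, 0.101]
force: [-1.2, -0.6, -0.2]
grip_width: 0.0343
clk 21.2 q [-0.675  0.575  0.446  1.915 -0.359  0.731 -1.49 ] pos [529.  133.9 132.3] rpy [1.8e+02 1.0e-01 5.8e+00] F [-1.2 -0.6 -0.2] w 34.3
blue px [323, 326, 18, 105, 1726] c [444.2 121.8] wh [85.6 10.9] mean [447.3 122.3] yaw -174.2
```

View pics/wrist18.png

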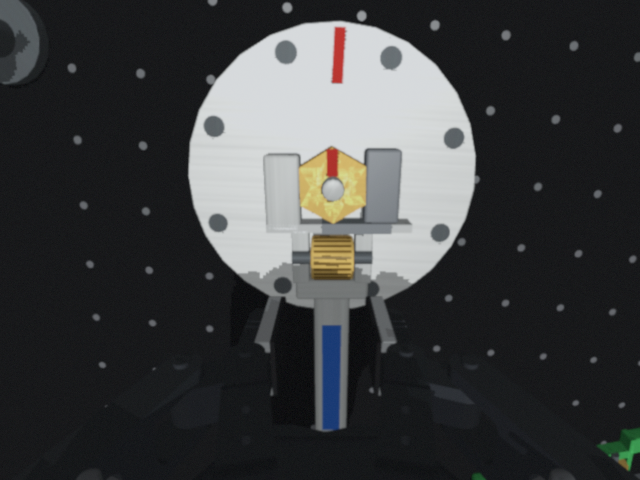

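```bash
cat > look.py <<'E'
from hexfit import *
import sys
def lines(c,p,nb,pb):
    hsv=cv2.cvtColor(p,cv2.COLOR_RGB2HSV)
    q=((((hsv[...,0]<7)|(hsv[...,0]>173))&(hsv[...,1]>120)&(hsv[...,2]>60)))
    def get(b,z):
        m=np.zeros_like(q);m[b[0]:b[1],b[2]:b[3]]=q[b[0]:b[1],b[2]:b[3]]
        rr,cc=np.where(m);P=np.array([at_z(c,[a,e],z)[:2] for a,e in zip(rr,cc)])*1000
        ev=np.linalg.svd(P-P.mean(0),full_matrices=False)[2][0]
        return P.mean(0),np.degrees(np.arctan2(ev[1],ev[0])),len(P)
    n,ny,k=get(nb,.078); o,oy,k2=get(pb,.06)
    oy=(oy+90)%180-90; ny=(ny+90)%180-90
    # port centre from flange line: 68 mm
    print('nut line',n.round(1),round(ny,1),k,'port line',o.round(1),round(oy,1),k2)
    return n,o
E
python3 - <<'E'
from look import *
c=bot.get_calibration('wrist'); p=np.load('pics/wrist18.npz')['p']
n,o=lines(c,p,(140,182,318,348),(20,90,320,360))
ctr,v=hexfit(c,p,(140,230,295,370))
# flange circle fit from bright mask
g=cv2.cvtColor(p,cv2.COLOR_RGB2GRAY); 
h=np.degrees
print('port dir from hex ctr',h(np.arctan2(*(o-ctr)[::-1])),'nut dir',h(np.arctan2(*(n-ctr)[::-1])))
d=o-n;print('dir nutline->portline',h(np.arctan2(d[1],d[0])))
E
```

```text
nut line [588.  136.8] 6.5 246 port line [643.8 139. ] 2.6 506
hex ctr [575.3 135.1] yaw mod60 6.1 half 18.29 cost 42.96 mark dir 7.2 line yaw 6.2
port dir from hex ctr 3.2106814364760914 nut dir 7.221640915978102
dir nutline->portline 2.289585722397271
```

In this view the nut line is at about 6.4° and the port line at about 3.0°, so about 3.3° (0.058 rad) remains. Going back for a final nudge.

```bash
python3 -m inch '[{"dx":-20,"dy":0,"dz":0,"rx":0,"ry":0,"rz":0,"hand":0.2},{"dx":-20,"dy":0,"dz":10,"rx":0,"ry":0,"rz":0,"hand":0.2},{"dx":-20,"dy":0,"dz":20,"rx":0,"ry":0,"rz":0,"hand":0.2},{"dx":0,"dy":0,"dz":20,"rx":0,"ry":0,"rz":0,"hand":0.2},{"dx":0,"dy":0,"dz":19,"rx":0,"ry":0,"rz":0,"hand":0.2},{"dx":0,"dy":0,"dz":0,"rx":0,"ry":0,"rz":0,"hand":0.2},{"dx":0,"dy":-3,"dz":0,"rx":0,"ry":0,"rz":0.02,"hand":0.2},{"dx":0,"dy":-2.4,"dz":0,"rx":0,"ry":0,"rz":0.02,"hand":0.2},{"dx":0,"dy":-2.0,"dz":0,"rx":0,"ry":0,"rz":0.015,"hand":0.2},{"dx":0,"dy":0,"dz":0,"rx":0,"ry":0,"rz":0,"hand":0.2}]'
python3 -m inch '[{"dx":0,"dy":3,"dz":0,"rx":0,"ry":0,"rz":0,"hand":0.2},{"dx":0,"dy":0,"dz":-20,"rx":0,"ry":0,"rz":0,"hand":0.2},{"dx":0,"dy":0,"dz":-20,"rx":0,"ry":0,"rz":0,"hand":0.2},{"dx":20,"dy":0,"dz":-20,"rx":0,"ry":0,"rz":0,"hand":0.2},{"dx":20,"dy":0,"dz":-10,"rx":0,"ry":0,"rz":0,"hand":0.2},{"dx":20,"dy":0,"dz":0,"rx":0,"ry":0,"rz":0,"hand":0.2},{"dx":15,"dy":0,"dz":0,"rx":0,"ry":0,"rz":0,"hand":0.2},{"dx":0,"dy":0,"dz":0,"rx":0,"ry":0,"rz":0,"hand":0.2},{"dx":0,"dy":0,"dz":0,"rx":0,"ry":0,"rz":0,"hand":0.2}]'
python3 - <<'E'
from look import *
s=st(); c,p,d=snap('wrist','wrist19'); blue(c,p,.074)
E
```

```text
clock: 22.25
position: [0.4693, 0.1361, 0.0642]
tool_rot: [-3.141, -0.001, 0.045]
force: [-0.9, -1.9, 1.7]
grip_width: 0.0345
clock: 23.15
position: [0.5439, 0.136, 0.1336]
tool_rot: [3.142, 0.0, 0.046]
force: [0.0, -0.6, -0.5]
grip_width: 0.0337
clk 23.15 q [-0.679  0.598  0.467  1.877 -0.379  0.756 -1.527] pos [543.9 136.  133.6] rpy [180.    0.    2.6] F [ 0.  -0.6 -0.5] w 33.7
blue px [321, 345, 18, 87, 1433] c [450.  129.4] wh [72.9 11.3] mean [452.2 129.6] yaw -177.1
```

View pics/wrist19.png

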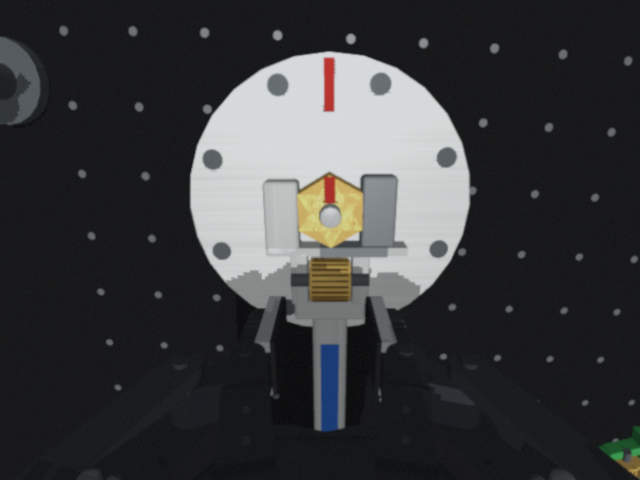

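```bash
python3 - <<'E'
from look import *
c=bot.get_calibration('wrist'); p=np.load('pics/wrist19.npz')['p']
n,o=lines(c,p,(168,208,318,344),(50,115,318,340))
ctr,v=hexfit(c,p,(170,250,294,366)); h=np.degrees
print('port dir',h(np.arctan2(*(o-ctr)[::-1])),'nut dir',h(np.arctan2(*(n-ctr)[::-1])))
cv2.imwrite('pics/w19c.png',cv2.resize(cv2.cvtColor(p[45:275,240:420],cv2.COLOR_RGB2BGR),None,fx=2.6,fy=2.6,interpolation=cv2.INTER_CUBIC))
E
```

```text
nut line [588.1 136.3] 3.2 228 port line [643.8 138.9] 2.7 475
hex ctr [575.9 135.1] yaw mod60 4.1 half 18.69 cost 70.08 mark dir 5.4 line yaw 4.1
port dir 3.1659831497048896 nut dir 5.503072819916518
```

View pics/w19c.png

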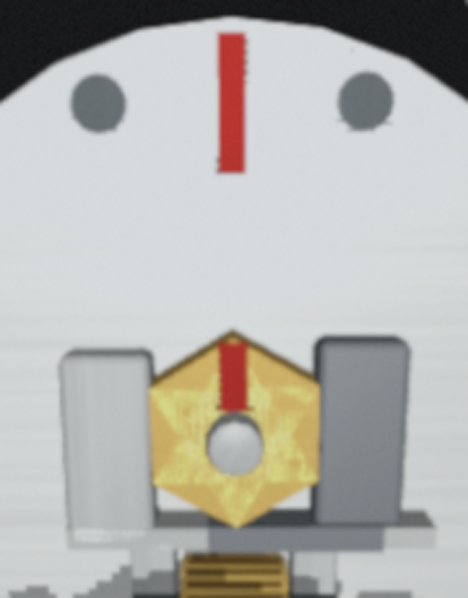

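The lines nearly coincide (nut line 3.2–4.1°, port 2.7–3.2°). I'll take a closer look to settle the residual.

```bash
python3 -m inch '[{"dx":8,"dy":0,"dz":12,"rx":0,"ry":0,"rz":0,"hand":0.2},{"dx":8,"dy":0,"dz":13,"rx":0,"ry":0,"rz":0,"hand":0.2},{"dx":0,"dy":0,"dz":0,"rx":0,"ry":0,"rz":0,"hand":0.2},{"dx":0,"dy":0,"dz":0,"rx":0,"ry":0,"rz":0,"hand":0.2}]'
python3 - <<'E'
from look import *
from scipy.optimize import least_squares
s=st(); c,p,d=snap('wrist','wrist20')
cv2.imwrite('pics/w20.png',cv2.cvtColor(p,cv2.COLOR_RGB2BGR))
# flange outline circle: bright boundary in upper half
g=cv2.cvtColor(p,cv2.COLOR_RGB2GRAY)
pts=[]
f=K(c)
C0=np.array([.5757,.1351])
for a in np.radians(np.arange(-75,80,2.)):
    prev=None;bb=None
    rs=np.arange(.075,.095,.00025)
    vals=[]
    for r in rs:
        q=proj(c,[C0[0]+r*np.cos(a),C0[1]+r*np.sin(a),.06])
        vals.append(cv2.getRectSubPix(g,(1,1),(float(q[1]),float(q[0])))[0,0] if 1<q[0]<478 and 1<q[1]<638 else np.nan)
    v=np.array(vals,float)
    if np.isnan(v).any(): continue
    i=np.argmin(np.diff(v,prepend=v[0])) 
    k=np.where((v[:-1]>110)&(v[1:]<=110))[0]
    if len(k): r=rs[k[0]]; pts.append(C0+r*np.array([np.cos(a),np.sin(a)]))
P=np.array(pts)*1000
r=least_squares(lambda v:np.hypot(P[:,0]-v[0],P[:,1]-v[1])-v[2],[575.7,135.1,85],loss='soft_l1')
print('flange circle',r.x.round(2),len(P))
np.save('fc.npy',r.x[:2])
E
```

```text
clock: 23.6
position: [0.56, 0.1365, 0.108]
tool_rot: [3.141, 0.001, 0.045]
force: [0.2, 0.9, 0.2]
grip_width: 0.0337
clk 23.6 q [-0.647  0.655  0.443  1.848 -0.402  0.729 -1.505] pos [560.  136.5 108. ] rpy [1.8e+02 1.0e-01 2.6e+00] F [0.2 0.9 0.2] w 33.7
flange circle [575.56 135.25  85.07] 78
```

View pics/w20.png

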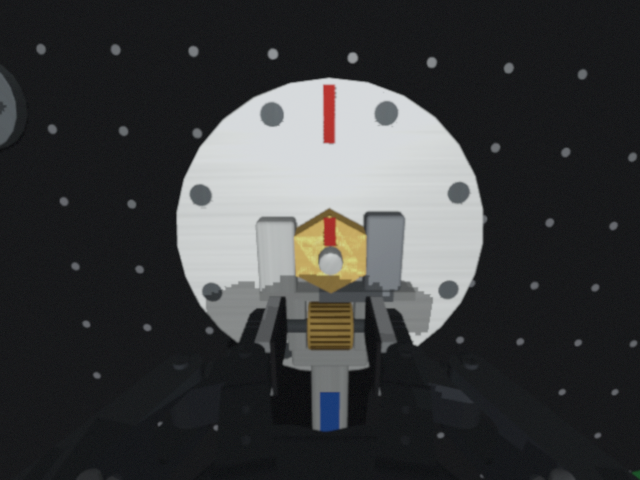

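```bash
python3 - <<'E'
from look import *
c=bot.get_calibration('wrist'); p=np.load('pics/wrist20.npz')['p']
n,o=lines(c,p,(212,247,318,342),(80,148,318,342)); fc=np.load('fc.npy'); h=np.degrees
print('port dir',h(np.arctan2(*(o-fc)[::-1])),'nut dir (long lever via centre)',h(np.arctan2(*(n-fc)[::-1])))
hexfit(c,p,(205,275,292,369))
# jaw/nut gap zoom
cv2.imwrite('pics/w20c.png',cv2.resize(cv2.cvtColor(p[195:300,240:420],cv2.COLOR_RGB2BGR),None,fx=4.2,fy=4.2,interpolation=cv2.INTER_CUBIC))
# vertical nut edges -> yaw from flats : gradient on left/right sides
E
```

```text
nut line [588.1 136.2] 3.6 278 port line [644.3 139.1] 2.6 582
port dir 3.2443502125271078 nut dir (long lever via centre) 4.332130337654112
hex ctr [578.  135.3] yaw mod60 2.4 half 18.09 cost 243.31 mark dir 5.1 line yaw 3.3
```

View pics/w20c.png

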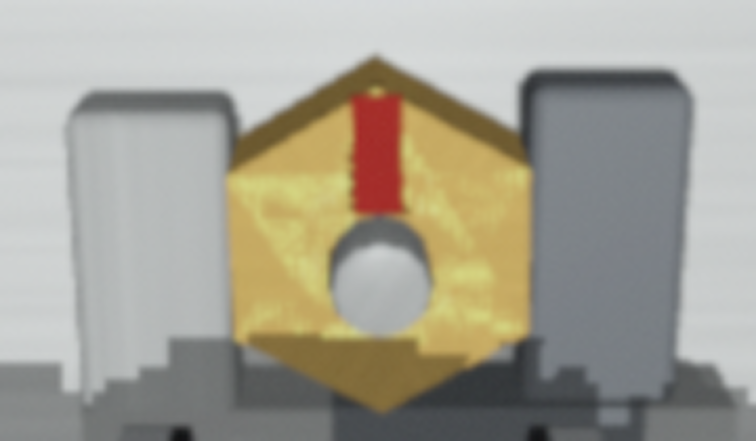

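About 0.8° remains (nut ≈3.9°, port ≈3.0°). One tiny final nudge of 0.013 rad.

```bash
python3 -m inch '[{"dx":-18,"dy":0,"dz":-5,"rx":0,"ry":0,"rz":0,"hand":0.2},{"dx":-18,"dy":0,"dz":0,"rx":0,"ry":0,"rz":0,"hand":0.2},{"dx":-18,"dy":0,"dz":0,"rx":0,"ry":0,"rz":0,"hand":0.2},{"dx":-18,"dy":0,"dz":0,"rx":0,"ry":0,"rz":0,"hand":0.2},{"dx":-19,"dy":0,"dz":0,"rx":0,"ry":0,"rz":0,"hand":0.2},{"dx":0,"dy":0,"dz":17,"rx":0,"ry":0,"rz":0,"hand":0.2},{"dx":0,"dy":0,"dz":17,"rx":0,"ry":0,"rz":0,"hand":0.2},{"dx":0,"dy":0,"dz":15,"rx":0,"ry":0,"rz":0,"hand":0.2},{"dx":0,"dy":-2,"dz":0,"rx":0,"ry":0,"rz":0,"hand":0.2},{"dx":0,"dy":0,"dz":0,"rx":0,"ry":0,"rz":0,"hand":0.2}]'
python3 -m inch '[{"dx":0,"dy":-1.2,"dz":0,"rx":0,"ry":0,"rz":0.006,"hand":0.2},{"dx":0,"dy":-1.2,"dz":0,"rx":0,"ry":0,"rz":0.006,"hand":0.2},{"dx":0,"dy":0,"dz":0,"rx":0,"ry":0,"rz":0,"hand":0.2}]'
python3 -m inch '[{"dx":0,"dy":3,"dz":0,"rx":0,"ry":0,"rz":0,"hand":0.2},{"dx":0,"dy":0,"dz":-20,"rx":0,"ry":0,"rz":0,"hand":0.2},{"dx":0,"dy":0,"dz":-20,"rx":0,"ry":0,"rz":0,"hand":0.2},{"dx":20,"dy":0,"dz":-20,"rx":0,"ry":0,"rz":0,"hand":0.2},{"dx":20,"dy":0,"dz":-10,"rx":0,"ry":0,"rz":0,"hand":0.2},{"dx":20,"dy":0,"dz":0,"rx":0,"ry":0,"rz":0,"hand":0.2},{"dx":15,"dy":0,"dz":0,"rx":0,"ry":0,"rz":0,"hand":0.2},{"dx":0,"dy":0,"dz":0,"rx":0,"ry":0,"rz":0,"hand":0.2},{"dx":0,"dy":0,"dz":0,"rx":0,"ry":0,"rz":0,"hand":0.2}]'
python3 - <<'E'
from look import *
s=st(); c,p,d=snap('wrist','wrist21'); blue(c,p,.074)
n,o=lines(c,p,(168,208,310,344),(50,115,310,345)); fc=np.load('fc.npy'); h=np.degrees
print('port dir',h(np.arctan2(*(o-fc)[::-1])),'nut dir',h(np.arctan2(*(n-fc)[::-1])))
hexfit(c,p,(170,250,294,366)); snap('side','side21'); snap('scene','scene21')
E
```

```text
clock: 24.65
position: [0.4694, 0.1349, 0.0652]
tool_rot: [-3.142, -0.0, 0.046]
force: [0.3, 0.3, 0.3]
grip_width: 0.0338
clock: 24.95
position: [0.4696, 0.137, 0.0653]
tool_rot: [3.141, -0.001, 0.033]
force: [0.9, -3.6, 3.0]
grip_width: 0.0342
clock: 25.85
position: [0.5437, 0.1365, 0.1345]
tool_rot: [3.142, 0.001, 0.034]
force: [0.7, 0.0, 0.4]
grip_width: 0.0343
clk 25.85 q [-0.686  0.598  0.477  1.876 -0.385  0.759 -1.534] pos [543.7 136.5 134.5] rpy [180.    0.    1.9] F [0.7 0.  0.4] w 34.3
blue px [322, 344, 17, 88, 1440] c [449.2 130.5] wh [74. 11.] mean [451.5 130.5] yaw -177.6
nut line [588.4 136.2] 3.6 222 port line [644.1 139. ] 3.3 466
port dir 3.1027041276274536 nut dir 4.0787469755101915
hex ctr [576.  135.1] yaw mod60 3.6 half 18.7 cost 79.46 mark dir 4.7 line yaw 4.1
```

View pics/wrist21.png

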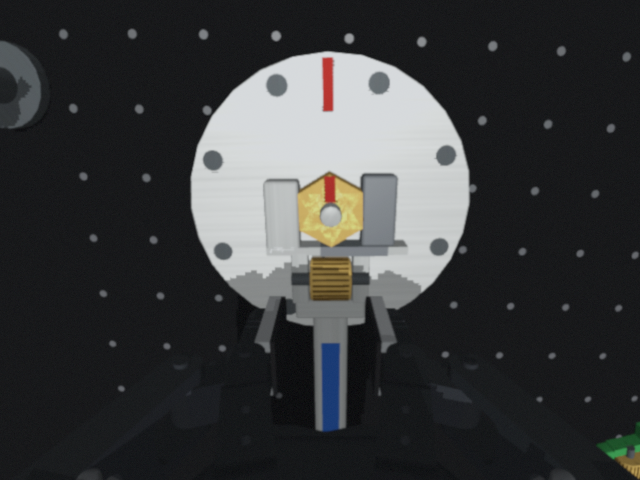

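View pics/side21.png

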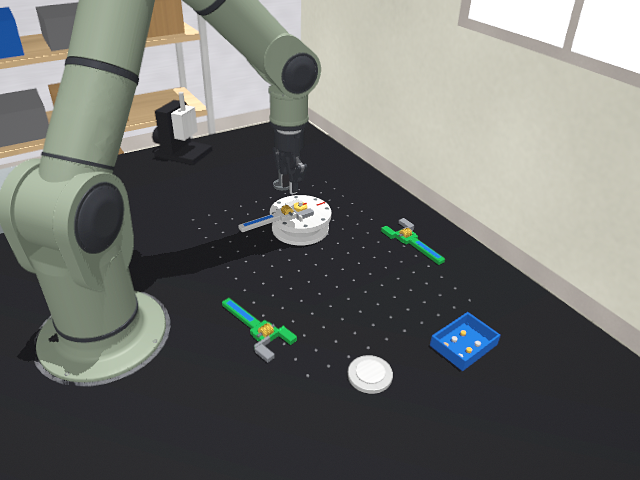

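The lines agree to about 0.5° (nut ≈3.6°, port ≈3.1°). The wrench lies flat and snug, the gripper is 47 mm clear above it, and the bystanders are where they were. Handing in.

```bash
python3 - <<'E'
from workcell import bot
print(bot.job_done())
E
```

```text
the job is handed in; nothing more can be done
None
```

The job is handed in at about 26 s on the clock. The wrench lies flat and snug on the nut, and the nut's red line points at the port's red line to within about 0.5 to 1°.

- **Placing:** I gripped the steel wrench by its handle and lowered it flat over the nut. Its mouth was square to the flats and the nut was close to the throat.
- **Closing the jaw:** I rolled the worm with four pressed strokes, never pushing on the jaw itself. On the last two strokes the drag rose from about 4–5 N to about 10 N and higher while the fingertip skidded. The jaw opening then measured 36.3 mm, against 36 mm for the nut.
- **Turning the nut:** Only then did I turn it about 28° clockwise, pushing the handle between loosely open fingers, with small corrections at the end.

**Last checks:**
- **Alignment:** the nut line read about 3.6° and the port line about 3.1° to 3.3°. The estimates disagreed a little: the nut's direction from its centre to the mark read up to 4.7°, so up to about 1.5° of error is possible.
- **Wrench angle:** the blue strip on the handle read about 1.2° off the nut's angle, the same as right after tightening. I took this as a measurement bias.
- **Skid force:** during the skidding strokes the press rose to 15–20 N, above the 8–12 N advised.
- **Surroundings:** the gripper touched nothing at hand-in. The tray and blank look unmoved in the last side picture. The post was hidden by the gripper there and showed only in part in the wrist view, standing upright.

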